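# Unload the steam sanitiser in the laundry room

### The job

The steam sanitiser's lid is hot: never touch it with the gripper. Take the lid lifter from its cradle, hook the lid by its loop, carry it slowly and level to the cork rest and set it down gently without dropping it, then hang the lifter back in its cradle. Move every blue cup from the tub into the white basket, upright, spread evenly about the middle so that the light basket neither tips nor slides on its narrow stand; finally put the lid back on the tub, properly seated, with the lifter, hang the lifter back in its cradle, and leave the other things on the table alone.

Things in the scene. Friction and masses are not known exactly. Their poses are not given: they have to be found in the camera images.
- tub: the steam sanitiser, fixed: an open round tub, white outside with a steel rim, 230 mm outer and 220 mm inner diameter, rim 100 mm above the table; its inner floor, on which the cups stand, is 30 mm above the table; origin: centre of its underside, on the table
- lid: the tub's round steel lid, about 0.4 kg, loose. Origin: centre of its underside, z up. A plug 8 mm deep, tapering from 208 mm (top) to 192 mm diameter (underside), drops into the tub; above it a 240 mm flange, 5 mm thick, lies on the rim: origin 92 mm above the table when seated, 20 mm on the cork rest
- lid_loop (a point): bar centre at the peak of the lid's red arched loop (8 mm bar in the lid's y-z plane), 65 mm above the lid's origin. In the lid's frame: feet at y = +-40, z = 13 mm (flange top), shoulders at y = +-32, z = 45 mm, peak at y = 0. Open along the lid's x: a hook enters along +x or -x; hung by the peak the lid hangs level
- lid_rest: round cork rest for the hot lid, fixed, 216 mm diameter, top 20 mm above the table; origin: centre of its underside
- lifter: the lid lifter, 150 g, loose, hanging upright in the cradle, its origin 125 mm above the table. Origin: centre of the orange handle, a block 70 mm (x) by 24 mm (y, the width to grip from above) by 40 mm (z). Under it a steel guard plate 80 x 56 x 5 mm, z = -20 to -25 mm; a J-hook below
- lifter_hook (a point): top face of the hook's seat, 83 mm below the lifter's origin. The J-hook is 8 mm rod in the lifter's x-z plane; bar centres, from the lifter's origin: shank down at x = -27 mm to z = -83 mm, prong to its lowest point x = 0, z = -87 mm, then up to the tip at x = 23, z = -75 mm. It opens towards +x; its seat is right under the handle
- cradle: blue fixed cradle: two upright plates along its x, 90 mm long, 12 mm thick, 100 mm high, a 32 mm gap between them (centred on y = 0); base 100 x 100 x 6 mm. The lifter's guard plate rests on their top edges, shank and hook hang in the gap, lifter x along cradle x. Origin: centre of its underside
- stand: grey fixed block under the basket, 90 mm (x) by 120 mm (y) by 40 mm high; origin: centre of its underside. The basket's long side lies across the 90 mm
- basket: light white plastic open basket, only 90 g, loose, 280 mm long (x) by 130 mm wide (y) by 40 mm high, walls and floor 4 mm thick, standing across the stand; it overhangs the stand by 95 mm at each end and tips if loaded at one end. Origin: centre of its underside, 40 mm above the table
- cup0: a blue plastic softener dispenser cup, a closed squat cylinder 48 mm in diameter and 55 mm tall, 120 g, standing upright (two to four of four are present); origin: centre of its underside
- cup1: a blue plastic softener dispenser cup, a closed squat cylinder 48 mm in diameter and 55 mm tall, 120 g, standing upright (two to four of four are present); origin: centre of its underside
- cup2: a blue plastic softener dispenser cup, a closed squat cylinder 48 mm in diameter and 55 mm tall, 120 g, standing upright (two to four of four are present); origin: centre of its underside
- cup3: a blue plastic softener dispenser cup, a closed squat cylinder 48 mm in diameter and 55 mm tall, 120 g, standing upright (two to four of four are present); origin: centre of its underside
- detergent: orange detergent bottle, 72 mm diameter, 190 mm tall, a bystander; origin: centre of its underside
- whitener: white jar with a red cap, 68 mm diameter, 150 mm tall, a bystander; origin: centre of its underside
- coin_tray: grey coin tray 90 x 70 x 30 mm, a bystander; origin: centre of its underside
Mind the look-alikes: they are no part of the job. Several things look just like the cradle: the one meant starts farthest to the robot's right.

How it is judged:
By the outcome, as a careful person would: the job done as asked, in the order asked, and still so for the second after the job is handed in, with the robot touching nothing.
Of cup0, cup1, cup2, cup3 only 2 to 4 are there at a start; the rules pass over those that are not, and their reading is None.
At some moment in a run one of cup0, cup1, cup2, cup3 may be knocked a few centimetres aside while the robot is not near it.
It also fails if it takes over 210 s, if anything falls off the work surface, if the arm or the gripper's body presses on something with over 40 N, if the wrist force passes 120 N, or if a joint passes its speed limit or range.

### The arm

A 7-joint arm with a two-finger parallel gripper is mounted at the origin on the work surface. World frame = base frame: x ahead of the robot, y to its left, z up, the work surface at z = 0. Lengths are in m, angles in rad, forces in N, time in s.
With the tool pointing down it reaches from about 0.4 to 0.85 m from the base axis. Payload 10.4 kg.
Tool frame: the origin (TCP) lies between the finger pads; the fingertips stand 8 mm ahead of it and the grasp point (between the pads) lies 11 mm behind it; z points along the fingers, x is the direction in which the jaws open and shut, and the axes are right-handed (so a half turn about z gives the same grasp; the last joint's range is limited). The gripper opens to 87 mm and grips with 3 to 60 N. Pads are 19 mm wide; open, the fingers measure 117 mm over their backs; the gripper's body (75 mm by 190 mm) begins 51 mm behind the grasp point.
Start: joints at [-1.237, 0.332, -0.065, 1.46, 0.022, 1.35, -0.088], TCP at [0.218, 0.586, 0.231] pointing down, gripper open.
Joint ranges: [-2.6, 2.6], [-0.5, 2.12], [-1.47, 1.34], [0.16, 2.42], [-1.27, 4.41], [0.06, 2.06], [-2.6, 2.6]. Speed limits (rad/s): [2.22, 2.22, 2.79, 2.79, 3.14, 3.14, 3.14].

### API

Orientations are given as a unit quaternion [x, y, z, w].
In Python, from bench import r, viewer gives the robot as it stands.
- The arm moves only by the tool apply_moves, never from a script. Its argument "increments" is a list of rows, each an object with "grip": the closure in counts, from 0 (fully open) to 255 (shut); "xyz": the shift along the tool's x, y, z in mm, a list of three; "rotation": the turn, a rotation vector about the tool's x, y, z in degrees, a list of three. A call has 1 to 5 rows; each row is the pose to reach, as a shift and turn from the pose measured when the call began, along the tool's axes at that moment; what a row does not reach only later rows make up. A row lasts 1/8 s, in which the tool goes at most 62.5 mm and 10.7 degrees, less where a joint would pass 70% of its speed; a pose out of reach is approached as far as the arm can. A call with a gripper value outside its range is refused whole. The fingers move at their own pace and stop on an object; "squeeze" is the grip in N (left out, the last holds). Time passes only in rows, so rows that repeat a pose let the fingers close. It gives the time, the measured TCP pose, the force and the opening at its end, in the units of the state.
- r.read_state(): the state, without advancing time (a new reading comes with each control period).
- viewer.camera(name): name is "side" or "top" or "wrist"; returns a dict with "img" (400x640x3 uint8, blue, green, red), "range_z" (400x640 float32, m along the optical axis (not along the pixel's ray), 0 where there is no reading), "vertical_fov" (degrees; the focal length in pixels is half the picture's height over the tangent of half this angle, whatever the lens; pixels are square), "cx", "cy" (the principal point, pixels), "rvec" (rotation vector, rad) and "tvec" (3), from world to camera coordinates, as OpenCV has them. Camera axes: x right, y down, z forward; pixel columns grow to the right and rows downward; lengths in m; the calibration is good to about 2 mm. A picture is of the moment at which its call begins.
- r.close_job(): hands the job in, once; it reports no verdict.
The state is a dict: "time": time; "joint_positions": joint angles; "joint_vel": joint speeds; "joint_torque": joint torques, N m; "ee_pos": TCP position; "eef_rot": TCP orientation; "ft_force": force on the tool from outside, world axes, zero at the start; "torque": the same for the moment, N m; "width": finger opening in m.
Only numpy, scipy, OpenCV 4.12 (cv2) and the standard library are available. Lean on these libraries where they do the work, as an engineer would, in place of code of your own. Each camera call takes 0.05 s, during which the arm holds its last target.

## Working session

There is one attempt and no reset: what is moved stays moved. The work goes in short steps, Python scripts to look and compute and a tool call to move; the robot and the scene stay as the last step left them, time stands still between calls to the robot, and variables do not carry over. Pictures are saved under pics/ and viewed, and the job is handed in when it is done.

Besides the shell and the picture viewer there is one more tool, called after "Request:" as name(argument=value, ...), one argument or row to a line, values as JSON. apply_moves: Moves the arm, as the interface text tells. Its arguments: {"type":"object","properties":{"increments":{"type":"array","items":{"type":"object","properties":{"grip":{"type":"number"},"xyz":{"type":"array","items":{"type":"number"}},"rotation":{"type":"array","items":{"type":"number"}}}}},"squeeze":{"type":"number"}},"required":["increments"]}

```bash
ls; mkdir -p pics; cat > h.py <<'E'
import numpy as np, cv2
from bench import r, viewer
def cam(n):
    c=viewer.camera(n); 
    c['f']=c['img'].shape[0]/2/np.tan(np.radians(c['vertical_fov'])/2)
    c['R']=cv2.Rodrigues(np.array(c['rvec'],float))[0]; c['t']=np.array(c['tvec'],float).reshape(3)
    return c
def cloud(c):
    z=c['range_z']; v,u=np.mgrid[:z.shape[0],:z.shape[1]]
    P=np.stack([(u-c['cx'])*z/c['f'],(v-c['cy'])*z/c['f'],z],-1)
    W=(P-c['t'])@c['R']; W[z<=0]=np.nan
    return W
def proj(c,p):
    q=c['R']@np.array(p)+c['t']; return q[:2]/q[2]*c['f']+[c['cx'],c['cy']]
def save(c,name,box=None,s=1):
    im=c['img']
    if box: im=im[box[1]:box[3],box[0]:box[2]]
    if s!=1: im=cv2.resize(im,None,fx=s,fy=s,interpolation=cv2.INTER_CUBIC)
    cv2.imwrite('pics/'+name,im)
E
python3 - <<'E'
from h import *
print(r.read_state())
for n in ['top','side','wrist']:
    c=cam(n); save(c,n+'0.png'); print(n,c['vertical_fov'],c['cx'],c['cy'],-c['R'].T@c['t'])
    np.save(n+'0.npy',cloud(c))
E
```

```text
pics
{'time': 0.0, 'joint_positions': array([-1.23659868,  0.33286659, -0.0646719 ,  1.46092676,  0.02159891,
        1.34990333, -0.08853438]), 'joint_vel': array([-0.00136989,  0.00102332,  0.00121319,  0.00064591, -0.00094644,
        0.0008259 ,  0.00063548]), 'joint_torque': array([-6.10120915e-04, -6.23244452e+01,  2.42276082e-02, -3.89921844e+01,
       -6.14090497e-02,  3.92022240e-02,  9.85787460e-05]), 'ee_pos': array([0.21818788, 0.58528242, 0.22976412]), 'eef_rot': array([ 8.21374654e-01,  5.70388624e-01, -5.56859495e-04,  4.31383586e-04]), 'ft_force': array([ 0.43185135,  0.07216038, -0.34782528]), 'torque': array([ 0.00281012, -0.0324695 , -0.01363088]), 'width': 0.08696948431732121}
top 53.75205349534394 326.3372424405135 195.0914954448905 [0.44700035 0.08792834 1.14120835]
side 43.797281253516275 321.43983264941807 206.3459063575449 [ 0.46978863 -0.76185958  0.93051644]
wrist 59.98452451452723 325.19741526907706 200.0661366461416 [0.1464621  0.61105834 0.38351054]
```

View pics/top0.png

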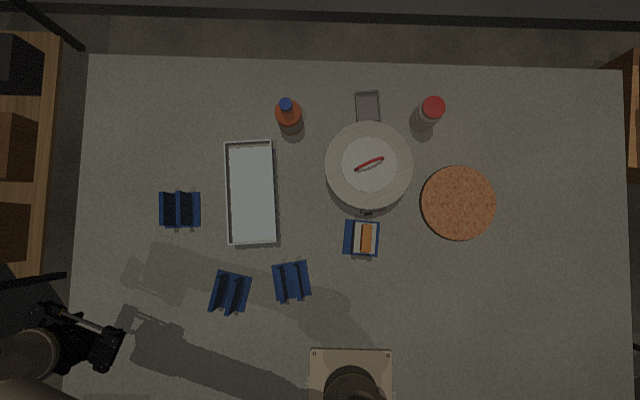

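View pics/side0.png

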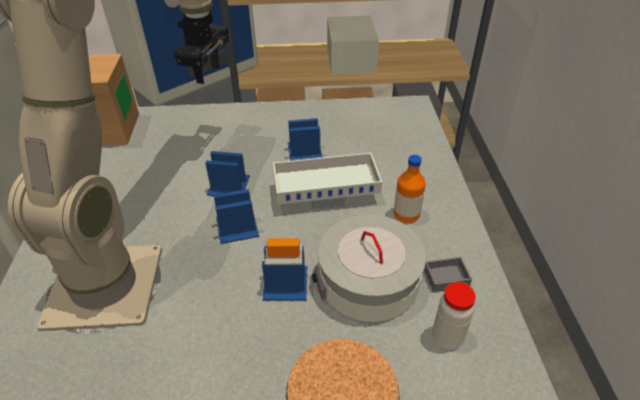

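View pics/wrist0.png

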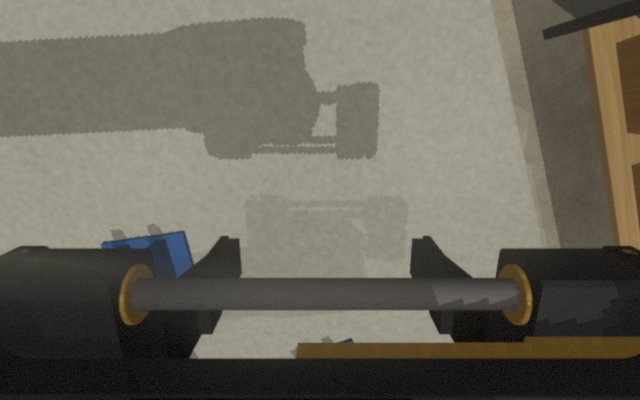

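The top view shows the lid at (369,166) with its red loop tilted slightly, the cork rest at (458,202) and the basket at (250,192). There are four blue cradles, at (180,209), (230,292), (291,282) and (361,238). The last is farthest to the robot's right and holds the orange lifter, so it is the one meant. Next I'll measure the poses.

```bash
python3 - <<'E'
from h import *
c=cam('top'); save(c,'cr1.png',(310,110,470,270),4)
W=cloud(c); im=c['img'].astype(int); hsv=cv2.cvtColor(c['img'],cv2.COLOR_BGR2HSV)
X,Y,Z=W[...,0],W[...,1],W[...,2]
def circ(m):
    cs,_=cv2.findContours(m.astype(np.uint8),cv2.RETR_EXTERNAL,cv2.CHAIN_APPROX_NONE); k=max(cs,key=cv2.contourArea)[:,0]
    p=W[k[:,1],k[:,0],:2]; p=p[~np.isnan(p).any(1)]
    A=np.c_[2*p,np.ones(len(p))]; s=np.linalg.lstsq(A,(p**2).sum(1),rcond=None)[0]
    return s[:2],np.sqrt(s[2]+s[0]**2+s[1]**2)
v,u=np.mgrid[:400,:640]
near=lambda a,b,d:(abs(u-a)<d)&(abs(v-b)<d)
m=near(369,166,52)&(Z>.09)&(Z<.12); print('lid',circ(m),np.nanmedian(Z[m]))
m=near(458,202,45)&(Z>.013)&(Z<.03); print('rest',circ(m),np.nanmedian(Z[m]))
def rect(m,n):
    p=W[m][:,:2]; z=W[m][:,2]
    print(n,cv2.minAreaRect((p*1000).astype(np.float32)),np.median(z),len(p))
m=near(369,166,40)&(Z>.12); rect(m,'loop')
red=near(369,166,40)&(hsv[...,1]>120)&((hsv[...,0]<8)|(hsv[...,0]>172)); 
p=W[red]; print('red z',np.nanpercentile(p[:,2],[5,50,95])); rect(red&(Z>.13),'loopred')
p=W[red&(Z>.145)]; print(p.mean(0))
org=near(366,238,25)&(Z>.135)&(Z<.155); rect(org,'handle')
pl=near(361,238,30)&(Z>.09)&(Z<.12); rect(pl,'guard')
bl=near(361,238,30)&(hsv[...,0]>100)&(hsv[...,0]<130)&(hsv[...,1]>100)&(Z<.02); rect(bl,'base')
b=near(250,192,70)&(Z>.07)&(Z<.09); rect(b,'basketrim')
b=near(250,192,70)&(Z>.035)&(Z<.055); rect(b,'basketfloor')
print('det',np.nanmean(W[near(287,103,6)],0),'jar',np.nanmean(W[near(433,106,6)],0))
m=near(367,106,15)&(Z>.01)&(Z<.04); rect(m,'tray')
E
```

```text
lid (array([ 0.62021682, -0.02992136]), np.float64(0.11812171443695789)) 0.1063738645687024
rest (array([ 0.53219969, -0.29789954]), np.float64(0.10622064307560963)) 0.0205863258448691
loop ((619.8368530273438, -28.97867202758789), (7.409526348114014, 75.55595397949219), 24.177892684936523) 0.14928946258862125 95
red z [0.11205618 0.1488875  0.16029163]
loopred ((620.4390869140625, -28.781978607177734), (6.161059856414795, 71.8780746459961), 24.27731704711914) 0.1498267636167059 67
[ 0.62041815 -0.02857703  0.15370232]
handle ((426.18896484375, -22.681015014648438), (24.30510139465332, 68.93647003173828), 86.65779876708984) 0.14515376246634945 272
guard ((441.97906494140625, -23.76540756225586), (56.464962005615234, 124.95372009277344), 86.42850494384766) 0.10518722589632194 435
base ((425.3977355957031, -21.961528778076172), (98.16532897949219, 97.35385131835938), 86.22718048095703) 0.006487335496983998 365
basketrim ((578.2683715820312, 321.957763671875), (273.305419921875, 362.3169250488281), 80.56825256347656) 0.07976497803574747 766
basketfloor ((586.0825805664062, 320.669189453125), (272.2034606933594, 368.7489318847656), 79.7596435546875) 0.04481189899516931 4404
det [0.75866126 0.18524707 0.17511878] jar [ 0.76997447 -0.18793854  0.15055136]
tray ((803.9317626953125, -33.0684928894043), (88.32720184326172, 70.24898529052734), 5.655930995941162) 0.028430886541687114 204
```

View pics/cr1.png

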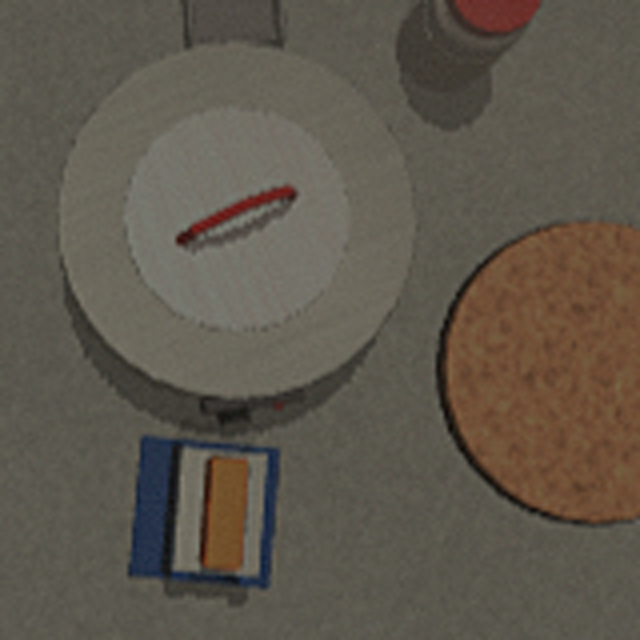

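```bash
cat >> h.py <<'E'
from scipy.spatial.transform import Rotation as Ro
def toolR(yaw): # tool pointing down, tool x at world angle yaw deg
    a=np.radians(yaw); x=np.array([np.cos(a),np.sin(a),0]); z=np.array([0,0,-1.]); return np.c_[x,np.cross(z,x),z]
def plan(p,yaw,n=5,steps=None):
    s=r.read_state(); R=Ro.from_quat(s['eef_rot']).as_matrix()
    d=R.T@(np.array(p)-s['ee_pos'])*1000; rv=np.degrees(Ro.from_matrix(R.T@toolR(yaw)).as_rotvec())
    a=np.degrees(np.arctan2(R[1,0],R[0,0]))
    print('t%.2f at'%s['time'],np.round(s['ee_pos'],4),'yaw %.1f'%a,'tilt %.1f'%np.degrees(np.arccos(-R[2,2])),'w %.4f'%s['width'],'F',np.round(s['ft_force'],1),'j',np.round(s['joint_positions'],2))
    print('d',np.round(d,1),'rot',np.round(rv,1),'len %.0f'%np.linalg.norm(d))
E
python3 - <<'E'
from h import *
plan([.50,.3,.26],10)
plan([.4262,-.0227,.26],-93.4)
E
```

```text
t0.20 at [0.2182 0.5854 0.2301] yaw 69.6 tilt 0.0 w 0.0871 F [ 0.4 -0.4 -0.6] j [-1.24  0.33 -0.06  1.46  0.02  1.35 -0.09]
d [-169.1  363.7  -29.8] rot [ 0.   0.  59.6] len 402
t0.20 at [0.2182 0.5854 0.2301] yaw 69.6 tilt 0.0 w 0.0871 F [ 0.4 -0.4 -0.6] j [-1.24  0.33 -0.06  1.46  0.02  1.35 -0.09]
d [-497.2  407.3  -29.5] rot [1.00e-01 0.00e+00 1.63e+02] len 643
```

Request:
apply_moves(
  increments=[
    {"grip": 0,"xyz": [-20,50,-10],"rotation": [0,0,9]},
    {"grip": 0,"xyz": [-50,105,-20],"rotation": [0,0,19]},
    {"grip": 0,"xyz": [-80,160,-30],"rotation": [0,0,29]},
    {"grip": 0,"xyz": [-110,210,-30],"rotation": [0,0,39]},
    {"grip": 0,"xyz": [-140,260,-30],"rotation": [0,0,49]},
  ],
)

```text
time: 0.82
ee_pos: [0.4141, 0.3617, 0.2604]
eef_rot: [0.984, 0.175, -0.0, 0.0]
ft_force: [-0.6, 0.9, -0.3]
width: 0.0866
```

```bash
python3 - <<'E'
from h import *
plan([.43,-.0227,.26],-93.4)
E
```

```text
t0.82 at [0.4141 0.3617 0.2604] yaw 20.2 tilt 0.0 w 0.0866 F [-0.6  0.9 -0.3] j [-0.97  0.15  0.19  1.63 -0.03  1.37 -0.42]
d [-117.8  366.2    0.5] rot [  0.   -0.  113.6] len 385
```

Tracking is accurate.

Request:
apply_moves(
  increments=[
    {"grip": 0,"xyz": [-8,35,0],"rotation": [0,0,10]},
    {"grip": 0,"xyz": [-16,70,0],"rotation": [0,0,20]},
    {"grip": 0,"xyz": [-26,105,0],"rotation": [0,0,30]},
    {"grip": 0,"xyz": [-38,140,0],"rotation": [0,0,40]},
    {"grip": 0,"xyz": [-50,175,0],"rotation": [0,0,50]},
  ],
)

```text
time: 1.45
ee_pos: [0.4274, 0.1789, 0.2604]
eef_rot: [0.966, -0.26, -0.0, 0.0]
ft_force: [0.6, 0.6, 0.2]
width: 0.0869
```

```bash
python3 - <<'E'
from h import *
plan([.43,-.0227,.26],-93.4)
E
```

```text
t1.45 at [0.4274 0.1789 0.2604] yaw -30.1 tilt 0.0 w 0.0869 F [0.6 0.6 0.2] j [-0.84 -0.06  0.34  1.84  0.02  1.36 -1.04]
d [103.4 173.1   0.4] rot [ 0.  -0.  63.3] len 202
```

Request:
apply_moves(
  increments=[
    {"grip": 0,"xyz": [20,30,0],"rotation": [0,0,10]},
    {"grip": 0,"xyz": [40,60,0],"rotation": [0,0,20]},
    {"grip": 0,"xyz": [60,95,0],"rotation": [0,0,30]},
    {"grip": 0,"xyz": [80,130,0],"rotation": [0,0,40]},
    {"grip": 0,"xyz": [100,165,0],"rotation": [0,0,50]},
  ],
)

```text
time: 2.08
ee_pos: [0.4309, -0.0153, 0.2605]
eef_rot: [0.764, -0.646, 0.0, -0.0]
ft_force: [0.3, -0.1, 0.0]
width: 0.0872
```

```bash
python3 - <<'E'
from h import *
plan([.4262,-.0227,.22],-93.4)
c=cam('wrist'); save(c,'w1.png')
E
```

```text
t2.08 at [ 0.4309 -0.0153  0.2605] yaw -80.4 tilt 0.0 w 0.0872 F [ 0.3 -0.1  0. ] j [-0.62 -0.17  0.5   1.91  0.08  1.38 -1.55]
d [ 6.5  5.9 40.5] rot [-0.  0. 13.] len 41
```

View pics/w1.png

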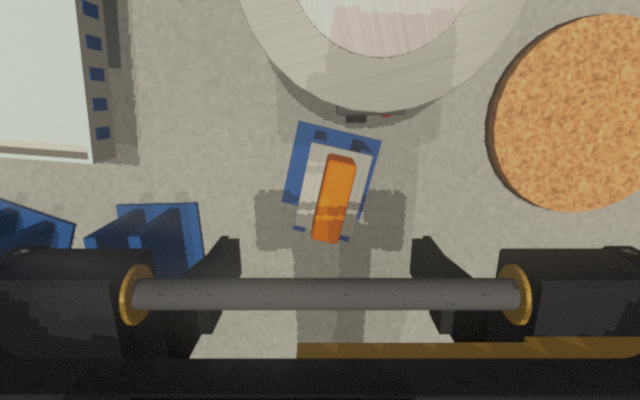

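The wrist view shows the orange handle at (334,198), on the cradle beside the tub. This is the confirming close-up. I'll measure it again with this camera before descending.

```bash
python3 - <<'E'
from h import *
c=cam('wrist'); W=cloud(c); hsv=cv2.cvtColor(c['img'],cv2.COLOR_BGR2HSV)
m=(W[...,2]>.135)&(W[...,2]<.155)&(abs(W[...,0]-.426)<.06)&(abs(W[...,1]+.022)<.04)
print(cv2.minAreaRect((W[m][:,:2]*1000).astype(np.float32)),np.median(W[m][:,2]),m.sum())
E
```

```text
((427.22265625, -23.633220672607422), (24.07663345336914, 69.80631256103516), 86.87847137451172) 0.14444867755632698 2421
```

Request:
apply_moves(
  increments=[
    {"grip": 0,"xyz": [3,3,20],"rotation": [0,0,6]},
    {"grip": 0,"xyz": [6.5,6,40],"rotation": [0,0,13]},
    {"grip": 0,"xyz": [6.5,6,50],"rotation": [0,0,13]},
  ],
)

```text
time: 2.55
ee_pos: [0.4256, -0.0253, 0.2098]
eef_rot: [-0.684, 0.729, 0.0, -0.0]
ft_force: [-0.5, 0.2, 0.2]
width: 0.0868
```

```bash
python3 - <<'E'
from h import *
plan([.4262,-.0227,.119],-93.4)
c=cam('wrist'); W=cloud(c); hsv=cv2.cvtColor(c['img'],cv2.COLOR_BGR2HSV)
m=(W[...,2]>.135)&(W[...,2]<.155)&(abs(W[...,0]-.426)<.06)&(abs(W[...,1]+.022)<.04)
print(cv2.minAreaRect((W[m][:,:2]*1000).astype(np.float32)),np.median(W[m][:,2]),m.sum())
E
```

```text
t2.55 at [ 0.4256 -0.0253  0.2098] yaw -93.6 tilt 0.0 w 0.0868 F [-0.5  0.2  0.2] j [-0.58 -0.14  0.5   2.    0.07  1.27 -1.74]
d [-2.7 -0.5 90.8] rot [ 0.  -0.  -0.2] len 91
((427.0953369140625, -23.38324737548828), (23.858245849609375, 70.21250915527344), 86.80172729492188) 0.14443433769695627 3542
```

Request:
apply_moves(
  increments=[
    {"grip": 0,"xyz": [-2,-1.4,35],"rotation": [0,0,-0.4]},
    {"grip": 0,"xyz": [-2,-1.4,65],"rotation": [0,0,-0.4]},
    {"grip": 0,"xyz": [-2,-1.4,84],"rotation": [0,0,-0.4]},
    {"grip": 0,"xyz": [-2,-1.4,91],"rotation": [0,0,-0.4]},
    {"grip": 0,"xyz": [-2,-1.4,91],"rotation": [0,0,-0.4]},
  ],
)

```text
time: 3.22
ee_pos: [0.4271, -0.023, 0.1184]
eef_rot: [-0.688, 0.725, 0.0, -0.001]
ft_force: [0.1, 0.2, -0.4]
width: 0.0872
```

```bash
python3 - <<'E'
from h import *
plan([.427,-.0233,.119],-93.2)
E
```

```text
t3.23 at [ 0.4271 -0.023   0.1184] yaw -93.0 tilt 0.1 w 0.0872 F [ 0.1  0.2 -0.4] j [-0.58 -0.03  0.53  2.11  0.02  1.05 -1.68]
d [ 0.3  0.1 -0.6] rot [ 0.1 -0.   0.2] len 1
```

Request:
apply_moves(
  increments=[
    {"grip": 255,"xyz": [0,0,0],"rotation": [0,0,0]},
    {"grip": 255,"xyz": [0,0,0],"rotation": [0,0,0]},
    {"grip": 255,"xyz": [0,0,0],"rotation": [0,0,0]},
    {"grip": 255,"xyz": [0,0,0],"rotation": [0,0,0]},
    {"grip": 255,"xyz": [0,0,0],"rotation": [0,0,0]},
  ],
  squeeze=40,
)

```text
time: 3.85
ee_pos: [0.4271, -0.0231, 0.1185]
eef_rot: [-0.688, 0.725, 0.0, -0.001]
ft_force: [0.4, 0.4, -0.9]
width: 0.0452
```

Request:
apply_moves(
  increments=[
    {"grip": 255,"xyz": [0,0,0],"rotation": [0,0,0]},
    {"grip": 255,"xyz": [0,0,0],"rotation": [0,0,0]},
    {"grip": 255,"xyz": [0,0,0],"rotation": [0,0,0]},
    {"grip": 255,"xyz": [0,0,0],"rotation": [0,0,0]},
    {"grip": 255,"xyz": [0,0,0],"rotation": [0,0,0]},
  ],
)

```text
time: 4.47
ee_pos: [0.427, -0.023, 0.1184]
eef_rot: [-0.688, 0.725, 0.0, -0.001]
ft_force: [-0.6, -0.3, 0.4]
width: 0.0238
```

Request:
apply_moves(
  increments=[
    {"grip": 255,"xyz": [0,0,-20],"rotation": [0,0,0]},
    {"grip": 255,"xyz": [0,0,-50],"rotation": [0,0,0]},
    {"grip": 255,"xyz": [0,0,-90],"rotation": [0,0,0]},
    {"grip": 255,"xyz": [0,0,-130],"rotation": [0,0,0]},
    {"grip": 255,"xyz": [0,0,-160],"rotation": [0,0,0]},
  ],
)

```text
time: 5.1
ee_pos: [0.4273, -0.023, 0.28]
eef_rot: [-0.688, 0.725, 0.0, -0.0]
ft_force: [0.9, 0.4, -1.7]
width: 0.0235
```

```bash
python3 - <<'E'
from h import *
plan([.427,-.0233,.28],-93.2)
c=cam('side'); u=proj(c,[.427,-.023,.25]).astype(int); print(u)
save(c,'s1.png',(u[0]-80,u[1]-100,u[0]+120,u[1]+80),4)
E
```

```text
t5.10 at [ 0.4273 -0.023   0.28  ] yaw -93.0 tilt 0.0 w 0.0235 F [ 0.9  0.4 -1.7] j [-0.6  -0.18  0.48  1.88  0.09  1.42 -1.76]
d [0.3 0.3 0. ] rot [ 0.  -0.   0.2] len 0
[279 205]
```

View pics/s1.png

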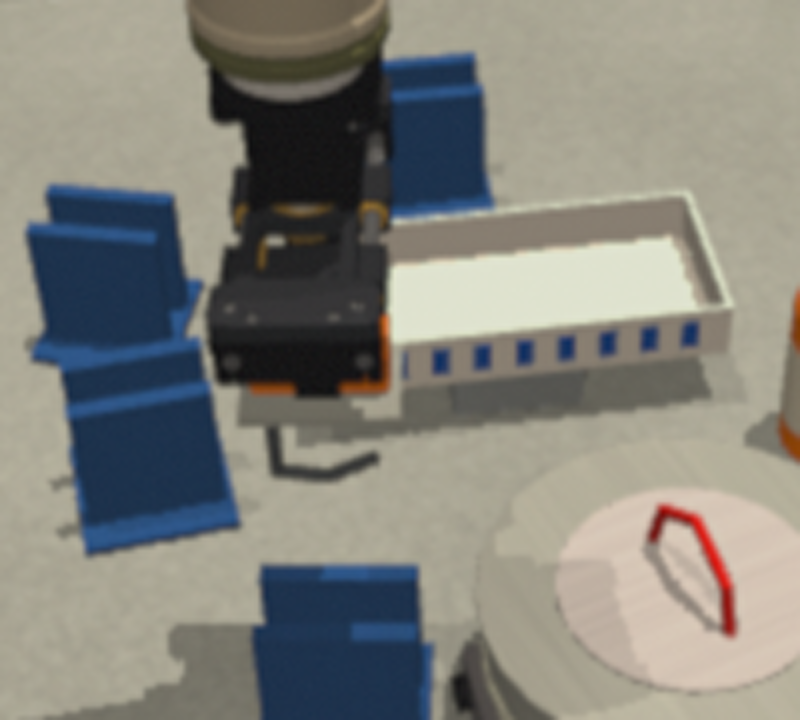

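The hook opens towards world +x, with the shank on the robot side, so I will enter the loop along lid +x.

```bash
python3 - <<'E'
from h import *
plan([.561,-.056,.28],-65.8)
E
```

```text
t5.15 at [ 0.4286 -0.0229  0.2833] yaw -93.0 tilt 0.2 w 0.0238 F [0.9 0.4 2.2] j [-0.6  -0.19  0.48  1.88  0.09  1.42 -1.76]
d [  26.  -134.     3.8] rot [ -0.2   0.  -27.2] len 137
```

Request:
apply_moves(
  increments=[
    {"grip": 255,"xyz": [5,-30,4],"rotation": [0,0,-7]},
    {"grip": 255,"xyz": [10,-65,4],"rotation": [0,0,-14]},
    {"grip": 255,"xyz": [18,-100,4],"rotation": [0,0,-21]},
    {"grip": 255,"xyz": [25,-126,4],"rotation": [0,0,-27]},
    {"grip": 255,"xyz": [26,-134,4],"rotation": [0,0,-27]},
  ],
)

```text
time: 5.78
ee_pos: [0.5616, -0.0565, 0.2788]
eef_rot: [0.838, -0.545, 0.001, -0.0]
ft_force: [-0.4, 0.3, -1.8]
width: 0.0239
```

```bash
python3 - <<'E'
from h import *
plan([.561,-.056,.2054],-65.8)
for n in ['wrist','top']:
    c=cam(n); W=cloud(c); hsv=cv2.cvtColor(c['img'],cv2.COLOR_BGR2HSV)
    if n=='wrist': save(c,'w2.png')
    red=(hsv[...,1]>120)&((hsv[...,0]<8)|(hsv[...,0]>172))&(np.hypot(W[...,0]-.62,W[...,1]+.03)<.06)&(W[...,2]>.115)&(W[...,2]<.175)
    p=W[red]; 
    if len(p)<20: print(n,len(p)); continue
    print(n,len(p),cv2.minAreaRect((p[:,:2]*1000).astype(np.float32)),np.percentile(p[:,2],[2,50,98])); print(p[p[:,2]>np.percentile(p[:,2],98)-.004].mean(0))
E
```

```text
t5.78 at [ 0.5616 -0.0565  0.2788] yaw -66.1 tilt 0.1 w 0.0239 F [-0.4  0.3 -1.8] j [-0.54  0.19  0.64  1.58 -0.11  1.41 -1.04]
d [-0.8  0.5 73.4] rot [-0.1 -0.1 -0.3] len 73
wrist 791 ((621.1846313476562, -30.110008239746094), (6.854038715362549, 81.21024322509766), 24.860776901245117) [0.12772658 0.14973164 0.16034726]
[ 0.62152852 -0.03056312  0.15853358]
top 43 ((613.3975830078125, -12.632329940795898), (6.4403486251831055, 38.001495361328125), 25.288162231445312) [0.13429174 0.14994818 0.16158111]
[ 0.61949822 -0.02649006  0.15974014]
```

View pics/w2.png

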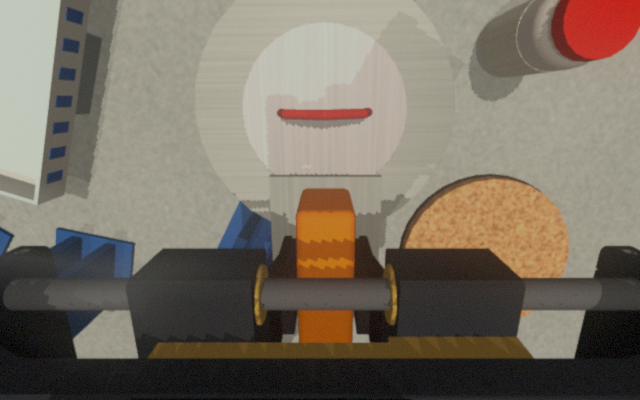

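The wrist view shows the handle at column 326 and the loop centred at column 324, so they are lined up. I'm descending in front of the loop.

Request:
apply_moves(
  increments=[
    {"grip": 255,"xyz": [0,0,15],"rotation": [0,0,-0.6]},
    {"grip": 255,"xyz": [0,0,32],"rotation": [0,0,-0.6]},
    {"grip": 255,"xyz": [0,0,50],"rotation": [0,0,-0.6]},
    {"grip": 255,"xyz": [0,0,66],"rotation": [0,0,-0.6]},
    {"grip": 255,"xyz": [0,0,73.4],"rotation": [0,0,-0.6]},
  ],
)

```text
time: 6.5
ee_pos: [0.5606, -0.0559, 0.2043]
eef_rot: [0.841, -0.542, 0.0, -0.0]
ft_force: [0.1, -1.1, -1.5]
width: 0.0238
```

```bash
python3 - <<'E'
from h import *
plan([.6208,-.0298,.2054],-65.5)
c=cam('side'); save(c,'s2.png',(240,120,440,280),4)
E
```

```text
t6.50 at [ 0.5606 -0.0559  0.2043] yaw -65.6 tilt 0.0 w 0.0238 F [ 0.1 -1.1 -1.5] j [-0.52  0.23  0.63  1.7  -0.14  1.26 -1.  ]
d [  1.1 -65.7  -1. ] rot [-0.  -0.  -0.1] len 66
```

View pics/s2.png

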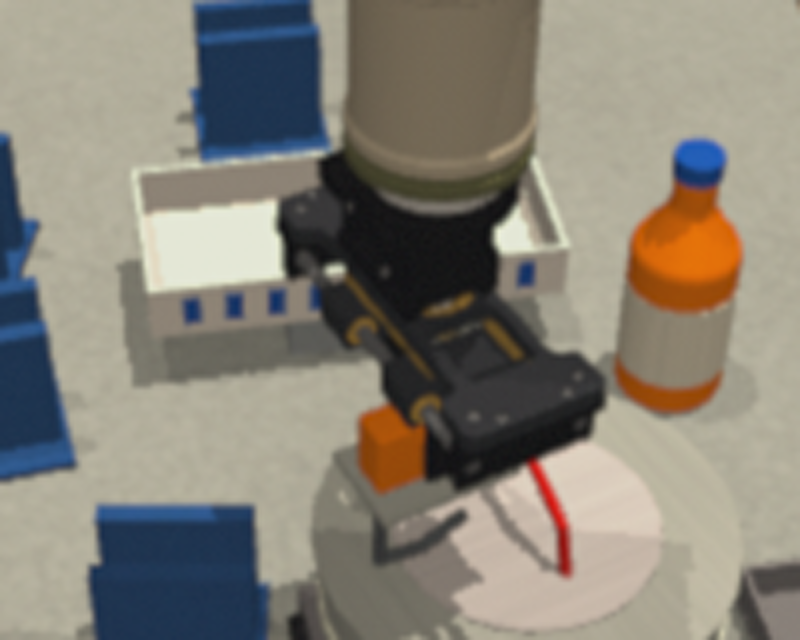

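Handle upright and hook above the lid, facing the loop. I'm sliding it in.

Request:
apply_moves(
  increments=[
    {"grip": 255,"xyz": [0,-15,-1],"rotation": [0,0,0]},
    {"grip": 255,"xyz": [1,-30,-1],"rotation": [0,0,0]},
    {"grip": 255,"xyz": [1,-46,-1],"rotation": [0,0,0]},
    {"grip": 255,"xyz": [1,-60,-1],"rotation": [0,0,0]},
    {"grip": 255,"xyz": [1,-65.7,-1],"rotation": [0,0,0]},
  ],
)

```text
time: 7.18
ee_pos: [0.6218, -0.0289, 0.2048]
eef_rot: [0.841, -0.541, 0.0, 0.0]
ft_force: [-1.1, -0.4, -2.0]
width: 0.0237
```

```bash
python3 - <<'E'
from h import *
plan([.6208,-.0298,.230],-65.5)
c=cam('side'); save(c,'s3.png',(290,140,450,280),4)
E
```

```text
t7.17 at [ 0.6218 -0.0289  0.2048] yaw -65.5 tilt 0.0 w 0.0237 F [-1.1 -0.4 -2. ] j [-0.5   0.38  0.61  1.53 -0.22  1.3  -1.  ]
d [  0.4   1.2 -25.2] rot [-0. -0. -0.] len 25
```

View pics/s3.png

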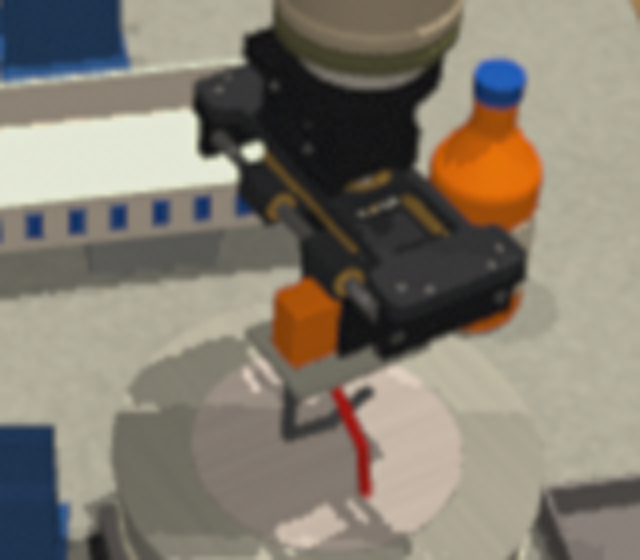

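Request:
apply_moves(
  increments=[
    {"grip": 255,"xyz": [0.4,1,-8],"rotation": [0,0,0]},
    {"grip": 255,"xyz": [0.4,1,-15],"rotation": [0,0,0]},
    {"grip": 255,"xyz": [0.4,1,-20],"rotation": [0,0,0]},
    {"grip": 255,"xyz": [0.4,1,-24],"rotation": [0,0,0]},
    {"grip": 255,"xyz": [0.4,1,-27],"rotation": [0,0,0]},
  ],
  squeeze=55,
)

```text
time: 7.85
ee_pos: [0.6207, -0.0297, 0.2316]
eef_rot: [0.841, -0.541, -0.0, 0.0]
ft_force: [0.4, 1.1, -5.7]
width: 0.0234
```

Request:
apply_moves(
  increments=[
    {"grip": 255,"xyz": [0,0,-2],"rotation": [0,0,0]},
    {"grip": 255,"xyz": [0,0,-5],"rotation": [0,0,0]},
    {"grip": 255,"xyz": [0,0,-9],"rotation": [0,0,0]},
    {"grip": 255,"xyz": [0,0,-13],"rotation": [0,0,0]},
    {"grip": 255,"xyz": [0,0,-17],"rotation": [0,0,0]},
  ],
)

```text
time: 8.48
ee_pos: [0.6207, -0.0296, 0.2489]
eef_rot: [0.841, -0.541, 0.0, 0.0]
ft_force: [1.1, -0.2, -4.9]
width: 0.0234
```

```bash
python3 - <<'E'
from h import *
plan([.6208,-.0298,.290],-65.5)
c=cam('side'); save(c,'s4.png',(270,120,460,310),3)
E
```

```text
t8.47 at [ 0.6207 -0.0296  0.2489] yaw -65.5 tilt 0.0 w 0.0234 F [ 1.1 -0.2 -4.9] j [-0.5   0.35  0.62  1.47 -0.2   1.38 -1.02]
d [  0.2   0.  -41.1] rot [ 0. -0. -0.] len 41
```

View pics/s4.png

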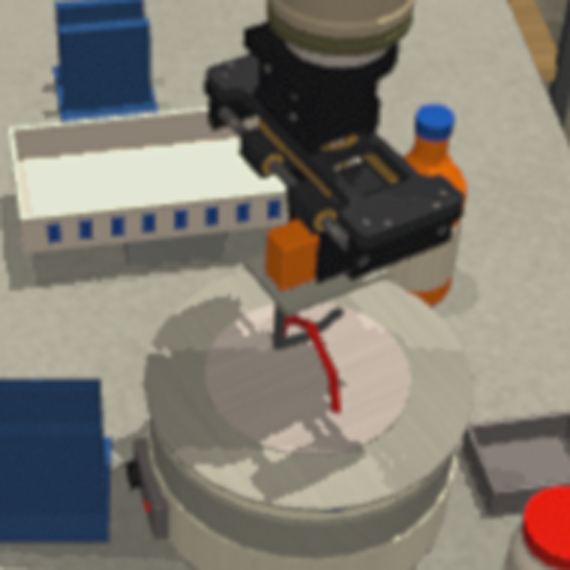

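The lid hangs from the hook and looks level. Continuing slowly.

Request:
apply_moves(
  increments=[
    {"grip": 255,"xyz": [0,0,-5],"rotation": [0,0,0]},
    {"grip": 255,"xyz": [0,0,-11],"rotation": [0,0,0]},
    {"grip": 255,"xyz": [0,0,-17],"rotation": [0,0,0]},
    {"grip": 255,"xyz": [0,0,-23],"rotation": [0,0,0]},
    {"grip": 255,"xyz": [0,0,-28],"rotation": [0,0,0]},
  ],
)

```text
time: 9.15
ee_pos: [0.621, -0.0297, 0.278]
eef_rot: [0.841, -0.541, 0.0, -0.0]
ft_force: [-0.5, -0.6, -4.9]
width: 0.0236
```

```bash
python3 - <<'E'
from h import *
plan([.5322,-.2979,.276],-65.5)
E
```

```text
t9.15 at [ 0.621  -0.0297  0.278 ] yaw -65.5 tilt 0.0 w 0.0236 F [-0.5 -0.6 -4.9] j [-0.5   0.34  0.63  1.43 -0.2   1.44 -1.02]
d [207.4 191.9   2. ] rot [-0. -0. -0.] len 283
```

Request:
apply_moves(
  increments=[
    {"grip": 255,"xyz": [2,2,0],"rotation": [0,0,0]},
    {"grip": 255,"xyz": [7,6,0],"rotation": [0,0,0]},
    {"grip": 255,"xyz": [14,13,0],"rotation": [0,0,0]},
    {"grip": 255,"xyz": [21,19,0],"rotation": [0,0,0]},
    {"grip": 255,"xyz": [28,26,0],"rotation": [0,0,0]},
  ],
)

```text
time: 9.78
ee_pos: [0.6086, -0.0669, 0.278]
eef_rot: [0.841, -0.541, 0.0, -0.0]
ft_force: [0.9, 0.0, -4.4]
width: 0.0236
```

Request:
apply_moves(
  increments=[
    {"grip": 255,"xyz": [7,7,0],"rotation": [0,0,0]},
    {"grip": 255,"xyz": [14,13,0],"rotation": [0,0,0]},
    {"grip": 255,"xyz": [22,20,0],"rotation": [0,0,0]},
    {"grip": 255,"xyz": [29,27,0],"rotation": [0,0,0]},
    {"grip": 255,"xyz": [36,33,0],"rotation": [0,0,0]},
  ],
)

```text
time: 10.4
ee_pos: [0.5932, -0.1139, 0.278]
eef_rot: [0.841, -0.541, 0.0, -0.0]
ft_force: [-0.3, -0.7, -4.9]
width: 0.0235
```

```bash
python3 - <<'E'
from h import *
plan([.5322,-.2979,.276],-65.5)
c=cam('side'); save(c,'s5.png',(200,120,480,400),2)
E
```

```text
t10.40 at [ 0.5932 -0.1139  0.278 ] yaw -65.6 tilt 0.0 w 0.0235 F [-0.3 -0.7 -4.9] j [-0.41  0.3   0.67  1.48 -0.18  1.43 -0.89]
d [142.3 131.6   2. ] rot [-0.  -0.  -0.1] len 194
```

View pics/s5.png

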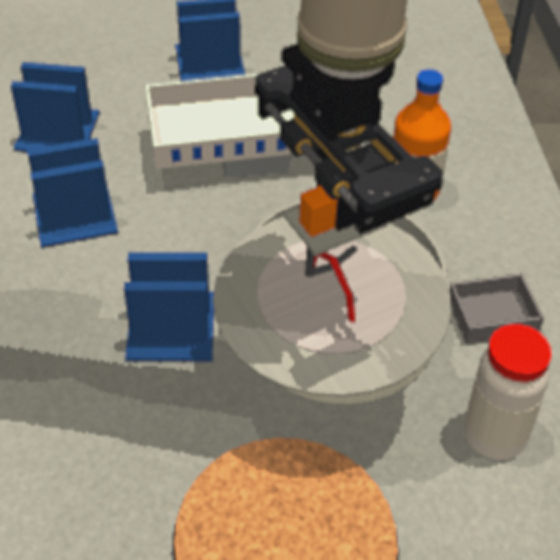

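Level and steady, clear of the jar. Continuing.

Request:
apply_moves(
  increments=[
    {"grip": 255,"xyz": [7,6.5,0],"rotation": [0,0,0]},
    {"grip": 255,"xyz": [14,13,0],"rotation": [0,0,0]},
    {"grip": 255,"xyz": [22,20,0],"rotation": [0,0,0]},
    {"grip": 255,"xyz": [29,27,0],"rotation": [0,0,0]},
    {"grip": 255,"xyz": [36,33,0],"rotation": [0,0,0]},
  ],
)

```text
time: 11.08
ee_pos: [0.5773, -0.1626, 0.2782]
eef_rot: [0.84, -0.542, 0.001, 0.0]
ft_force: [0.3, 1.0, -5.1]
width: 0.0236
```

Request:
apply_moves(
  increments=[
    {"grip": 255,"xyz": [7,6.5,0],"rotation": [0,0,0]},
    {"grip": 255,"xyz": [14,13,0],"rotation": [0,0,0]},
    {"grip": 255,"xyz": [22,20,0],"rotation": [0,0,0]},
    {"grip": 255,"xyz": [29,27,0],"rotation": [0,0,0]},
    {"grip": 255,"xyz": [36,33,0],"rotation": [0,0,0]},
  ],
)

```text
time: 11.7
ee_pos: [0.5618, -0.2097, 0.2782]
eef_rot: [0.84, -0.542, 0.001, 0.0]
ft_force: [0.1, 0.2, -5.4]
width: 0.024
```

Request:
apply_moves(
  increments=[
    {"grip": 255,"xyz": [7,6.5,0],"rotation": [0,0,0]},
    {"grip": 255,"xyz": [14,13,0],"rotation": [0,0,0]},
    {"grip": 255,"xyz": [22,20,0],"rotation": [0,0,0]},
    {"grip": 255,"xyz": [29,27,0],"rotation": [0,0,0]},
    {"grip": 255,"xyz": [36,33,0],"rotation": [0,0,0]},
  ],
)

```text
time: 12.32
ee_pos: [0.5463, -0.2568, 0.2783]
eef_rot: [0.84, -0.542, 0.001, 0.0]
ft_force: [0.1, -0.4, -5.2]
width: 0.0234
```

```bash
python3 - <<'E'
from h import *
plan([.5322,-.2979,.276],-65.5)
E
```

```text
t12.32 at [ 0.5463 -0.2568  0.2783] yaw -65.7 tilt 0.1 w 0.0234 F [ 0.1 -0.4 -5.2] j [-0.21  0.31  0.73  1.48 -0.21  1.43 -0.62]
d [31.7 29.8  2.3] rot [-0.  -0.1 -0.2] len 44
```

Request:
apply_moves(
  increments=[
    {"grip": 255,"xyz": [7,6.5,0],"rotation": [0,0,0]},
    {"grip": 255,"xyz": [14,13,0],"rotation": [0,0,0]},
    {"grip": 255,"xyz": [21,20,0],"rotation": [0,0,0]},
    {"grip": 255,"xyz": [27,26,0],"rotation": [0,0,0]},
    {"grip": 255,"xyz": [32,30,0],"rotation": [0,0,0]},
  ],
)

```text
time: 12.95
ee_pos: [0.5319, -0.2989, 0.2783]
eef_rot: [0.84, -0.542, 0.001, 0.0]
ft_force: [0.2, -0.3, -4.9]
width: 0.0233
```

Request:
apply_moves(
  increments=[
    {"grip": 255,"xyz": [0,0,2],"rotation": [0,0,0]},
    {"grip": 255,"xyz": [0,0,6],"rotation": [0,0,0]},
    {"grip": 255,"xyz": [0,0,11],"rotation": [0,0,0]},
    {"grip": 255,"xyz": [0,0,17],"rotation": [0,0,0]},
    {"grip": 255,"xyz": [0,0,23],"rotation": [0,0,0]},
  ],
)

```text
time: 13.58
ee_pos: [0.5319, -0.2987, 0.2548]
eef_rot: [0.84, -0.542, 0.0, 0.0]
ft_force: [-0.0, 1.2, -4.6]
width: 0.0233
```

```bash
python3 - <<'E'
from h import *
plan([.5322,-.2979,.1574],-65.5)
c=cam('top'); save(c,'t5.png',(380,120,540,280),4)
W=cloud(c); Z=W[...,2]; m=(Z>.09)&(Z<.15)&(np.hypot(W[...,0]-.532,W[...,1]+.298)<.16)
k=W[m]; 
# lid extents along directions: circle fit using min enclosing
print(cv2.minEnclosingCircle((k[:,:2]*1000).astype(np.float32)),np.median(k[:,2]),len(k))
fl=k[(k[:,2]<np.median(k[:,2])+.008)]; A=np.c_[fl[:,:2],np.ones(len(fl))]; print('plane',np.linalg.lstsq(A,fl[:,2],rcond=None)[0])
E
```

```text
t13.57 at [ 0.5319 -0.2987  0.2548] yaw -65.7 tilt 0.1 w 0.0233 F [-0.   1.2 -4.6] j [-0.14  0.34  0.74  1.5  -0.23  1.39 -0.53]
d [-0.7 -0.6 97.4] rot [-0.  -0.1 -0.2] len 97
((532.5260620117188, -299.34112548828125), 120.2066421508789) 0.1334003715647436 4718
plane [0.03030089 0.00366523 0.11808491]
```

View pics/t5.png

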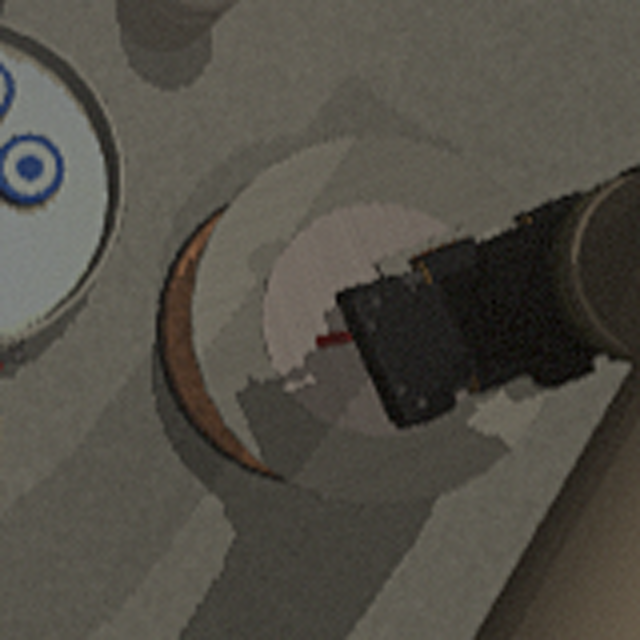

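The lid centre is within 2 mm of the cork rest's centre. Cups are now visible in the tub. I'm lowering the lid.

Request:
apply_moves(
  increments=[
    {"grip": 255,"xyz": [-0.7,-0.6,5],"rotation": [0,0,0]},
    {"grip": 255,"xyz": [-0.7,-0.6,13],"rotation": [0,0,0]},
    {"grip": 255,"xyz": [-0.7,-0.6,21],"rotation": [0,0,0]},
    {"grip": 255,"xyz": [-0.7,-0.6,30],"rotation": [0,0,0]},
    {"grip": 255,"xyz": [-0.7,-0.6,39],"rotation": [0,0,0]},
  ],
)

```text
time: 14.25
ee_pos: [0.5318, -0.2977, 0.2142]
eef_rot: [0.84, -0.542, -0.0, 0.0]
ft_force: [0.2, -1.0, -4.7]
width: 0.0235
```

Request:
apply_moves(
  increments=[
    {"grip": 255,"xyz": [0,0,9],"rotation": [0,0,0]},
    {"grip": 255,"xyz": [0,0,18],"rotation": [0,0,0]},
    {"grip": 255,"xyz": [0,0,27],"rotation": [0,0,0]},
    {"grip": 255,"xyz": [0,0,35],"rotation": [0,0,0]},
    {"grip": 255,"xyz": [0,0,41],"rotation": [0,0,0]},
  ],
)

```text
time: 14.88
ee_pos: [0.5317, -0.2977, 0.1727]
eef_rot: [0.84, -0.542, -0.0, 0.0]
ft_force: [-0.2, -1.0, -4.7]
width: 0.0235
```

Request:
apply_moves(
  increments=[
    {"grip": 255,"xyz": [0,0,4],"rotation": [0,0,0]},
    {"grip": 255,"xyz": [0,0,7],"rotation": [0,0,0]},
    {"grip": 255,"xyz": [0,0,9.5],"rotation": [0,0,0]},
    {"grip": 255,"xyz": [0,0,12],"rotation": [0,0,0]},
    {"grip": 255,"xyz": [0,0,14],"rotation": [0,0,0]},
  ],
)

```text
time: 15.5
ee_pos: [0.5318, -0.2977, 0.1586]
eef_rot: [0.84, -0.542, -0.0, 0.0]
ft_force: [0.4, 0.5, -4.4]
width: 0.0233
```

Request:
apply_moves(
  increments=[
    {"grip": 255,"xyz": [0,0,1],"rotation": [0,0,0]},
    {"grip": 255,"xyz": [0,0,2],"rotation": [0,0,0]},
    {"grip": 255,"xyz": [0,0,3],"rotation": [0,0,0]},
    {"grip": 255,"xyz": [0,0,4.5],"rotation": [0,0,0]},
    {"grip": 255,"xyz": [0,0,6],"rotation": [0,0,0]},
  ],
)

```text
time: 16.12
ee_pos: [0.532, -0.2979, 0.153]
eef_rot: [0.84, -0.542, 0.0, 0.0]
ft_force: [0.3, 0.4, -1.8]
width: 0.0235
```

Request:
apply_moves(
  increments=[
    {"grip": 255,"xyz": [0,0,4],"rotation": [0,0,0]},
    {"grip": 255,"xyz": [0,0,8],"rotation": [0,0,0]},
    {"grip": 255,"xyz": [0,0,13],"rotation": [0,0,0]},
    {"grip": 255,"xyz": [0,0,17],"rotation": [0,0,0]},
    {"grip": 255,"xyz": [0,0,18],"rotation": [0,0,0]},
  ],
)

```text
time: 16.75
ee_pos: [0.5318, -0.2978, 0.1345]
eef_rot: [0.84, -0.542, -0.0, 0.0]
ft_force: [0.0, -0.0, -1.4]
width: 0.0237
```

```bash
python3 - <<'E'
from h import *
plan([.5322,-.2979,.1334],-65.5)
c=cam('side'); save(c,'s6.png',(220,190,460,400),3)
E
```

```text
t16.75 at [ 0.5318 -0.2978  0.1345] yaw -65.7 tilt 0.0 w 0.0237 F [ 0.  -0.  -1.4] j [-0.11  0.43  0.7   1.65 -0.3   1.16 -0.48]
d [ 0.2 -0.3  1.1] rot [ 0.  -0.  -0.2] len 1
```

View pics/s6.png

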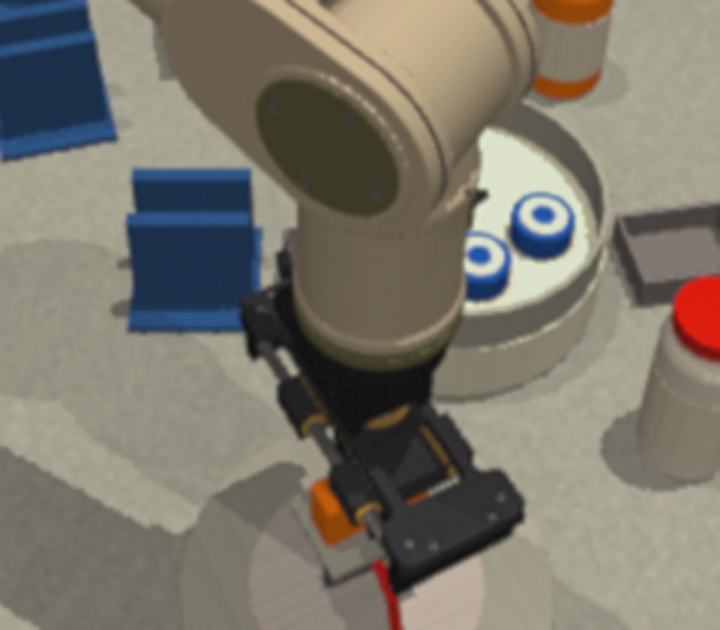

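Request:
apply_moves(
  increments=[
    {"grip": 255,"xyz": [0,8,0],"rotation": [0,0,0]},
    {"grip": 255,"xyz": [0,22,0],"rotation": [0,0,0]},
    {"grip": 255,"xyz": [0,40,0],"rotation": [0,0,0]},
    {"grip": 255,"xyz": [0,58,0],"rotation": [0,0,0]},
    {"grip": 255,"xyz": [0,66,0],"rotation": [0,0,0]},
  ],
)

```text
time: 17.42
ee_pos: [0.4701, -0.326, 0.1349]
eef_rot: [0.84, -0.543, 0.0, 0.0]
ft_force: [0.6, -0.7, -0.5]
width: 0.0235
```

Request:
apply_moves(
  increments=[
    {"grip": 255,"xyz": [0,0,-25],"rotation": [0,0,0]},
    {"grip": 255,"xyz": [0,0,-60],"rotation": [0,0,0]},
    {"grip": 255,"xyz": [0,0,-95],"rotation": [0,0,0]},
    {"grip": 255,"xyz": [0,0,-130],"rotation": [0,0,0]},
    {"grip": 255,"xyz": [0,0,-150],"rotation": [0,0,0]},
  ],
)

```text
time: 18.05
ee_pos: [0.4703, -0.3263, 0.2868]
eef_rot: [0.84, -0.543, 0.001, -0.0]
ft_force: [0.1, -0.7, -2.1]
width: 0.0234
```

```bash
python3 - <<'E'
from h import *
plan([.427,-.0233,.28],-93.1)
c=cam('side'); save(c,'s7.png')
c=cam('top');W=cloud(c);Z=W[...,2];m=(Z>.026)&(Z<.045)&(np.hypot(W[...,0]-.532,W[...,1]+.298)<.15)
k=W[m]; print(cv2.minEnclosingCircle((k[:,:2]*1000).astype(np.float32)),np.median(k[:,2]),len(k))
E
```

```text
t18.05 at [ 0.4703 -0.3263  0.2868] yaw -65.8 tilt 0.1 w 0.0234 F [ 0.1 -0.7 -2.1] j [-0.13  0.22  0.78  1.55 -0.16  1.43 -0.49]
d [-294.1  -84.7    6.4] rot [-0.1 -0.1 27.3] len 306
((530.783935546875, -298.7058410644531), 120.35713958740234) 0.03438424745958189 5277
```

View pics/s7.png

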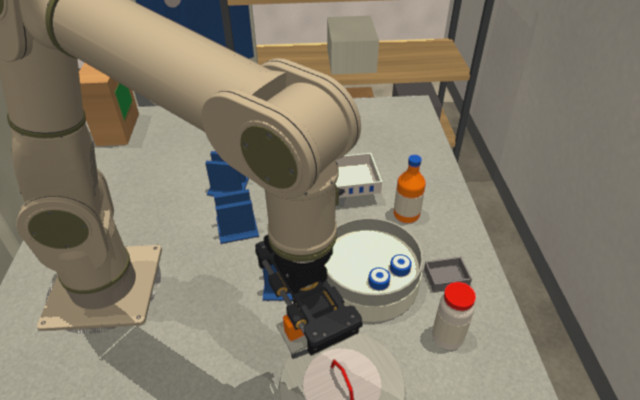

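The lid rests on the cork at (0.531,-0.299), flange top 34 mm, as expected. Now I'm returning the lifter to the cradle.

Request:
apply_moves(
  increments=[
    {"grip": 255,"xyz": [-40,-11,0],"rotation": [0,0,4]},
    {"grip": 255,"xyz": [-90,-26,0],"rotation": [0,0,9]},
    {"grip": 255,"xyz": [-140,-40,0],"rotation": [0,0,14]},
    {"grip": 255,"xyz": [-190,-55,2],"rotation": [0,0,19]},
    {"grip": 255,"xyz": [-240,-70,5],"rotation": [0,0,24]},
  ],
)

```text
time: 18.77
ee_pos: [0.4354, -0.0771, 0.2805]
eef_rot: [0.708, -0.707, 0.002, -0.001]
ft_force: [1.5, 1.2, -2.6]
width: 0.0234
```

```bash
python3 - <<'E'
from h import *
plan([.4271,-.0230,.26],-93.1)
E
```

```text
t18.77 at [ 0.4354 -0.0771  0.2805] yaw -89.9 tilt 0.2 w 0.0234 F [ 1.5  1.2 -2.6] j [-0.5  -0.15  0.52  1.86  0.08  1.41 -1.57]
d [-54.2   8.3  20.4] rot [-0.2 -0.1  3.2] len 58
```

Request:
apply_moves(
  increments=[
    {"grip": 255,"xyz": [-25,4,8],"rotation": [-0.2,-0.1,1.5]},
    {"grip": 255,"xyz": [-45,7,14],"rotation": [-0.2,-0.1,3]},
    {"grip": 255,"xyz": [-54,8,18],"rotation": [-0.2,-0.1,3.2]},
    {"grip": 255,"xyz": [-54,8,20],"rotation": [-0.2,-0.1,3.2]},
  ],
)

```text
time: 19.27
ee_pos: [0.4272, -0.0232, 0.2597]
eef_rot: [-0.688, 0.726, 0.0, -0.0]
ft_force: [-0.9, -0.3, -2.1]
width: 0.0234
```

```bash
python3 - <<'E'
from h import *
plan([.4271,-.0230,.119],-93.1)
c=cam('side'); save(c,'s8.png',(230,140,380,300),4)
c=cam('wrist'); W=cloud(c); 
m=(W[...,2]>.26)&(W[...,2]<.30)&(abs(W[...,0]-.426)<.05)&(abs(W[...,1]+.022)<.016)
print(cv2.minAreaRect((W[m][:,:2]*1000).astype(np.float32)),np.median(W[m][:,2]),m.sum())
E
```

```text
t19.27 at [ 0.4272 -0.0232  0.2597] yaw -93.1 tilt 0.1 w 0.0234 F [-0.9 -0.3 -2.1] j [-0.54 -0.17  0.44  1.92  0.07  1.38 -1.74]
d [-2.000e-01 -1.000e-01  1.407e+02] rot [ 0.1 -0.   0. ] len 141
((431.133056640625, -21.996627807617188), (31.980560302734375, 63.78987121582031), 89.97421264648438) 0.28554263800698126 7216
```

View pics/s8.png

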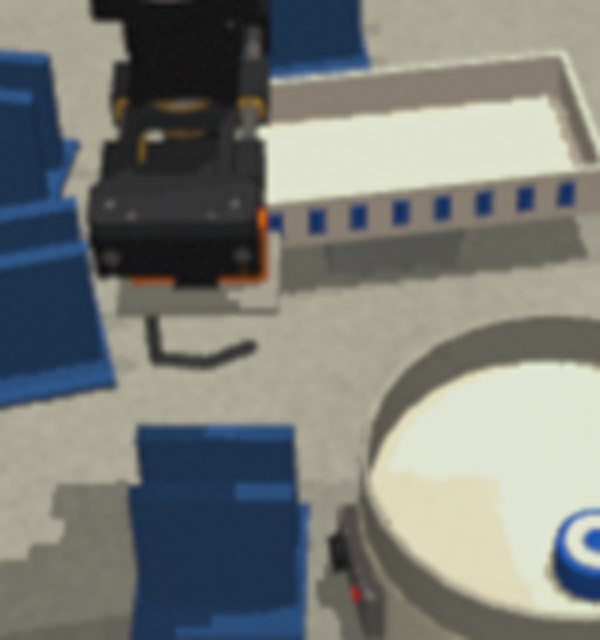

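Request:
apply_moves(
  increments=[
    {"grip": 255,"xyz": [0,0,25],"rotation": [0,0,0]},
    {"grip": 255,"xyz": [0,0,55],"rotation": [0,0,0]},
    {"grip": 255,"xyz": [0,0,85],"rotation": [0,0,0]},
    {"grip": 255,"xyz": [0,0,115],"rotation": [0,0,0]},
    {"grip": 255,"xyz": [0,0,130],"rotation": [0,0,0]},
  ],
)

```text
time: 20.0
ee_pos: [0.4268, -0.0249, 0.1289]
eef_rot: [-0.687, 0.727, 0.0, -0.001]
ft_force: [0.8, 0.1, -2.0]
width: 0.0235
```

Request:
apply_moves(
  increments=[
    {"grip": 255,"xyz": [0,0,4],"rotation": [0,0,0]},
    {"grip": 255,"xyz": [0,0,7],"rotation": [0,0,0]},
    {"grip": 255,"xyz": [0,0,9],"rotation": [0,0,0]},
    {"grip": 255,"xyz": [0,0,11],"rotation": [0,0,0]},
  ],
)

```text
time: 20.5
ee_pos: [0.4272, -0.0248, 0.1184]
eef_rot: [-0.687, 0.727, 0.0, -0.0]
ft_force: [-4.9, -0.3, 26.2]
width: 0.0234
```

Request:
apply_moves(
  increments=[
    {"grip": 255,"xyz": [0,0,-0.6],"rotation": [0,0,0]},
    {"grip": 0,"xyz": [0,0,-0.6],"rotation": [0,0,0]},
    {"grip": 0,"xyz": [0,0,-0.6],"rotation": [0,0,0]},
    {"grip": 0,"xyz": [0,0,-0.6],"rotation": [0,0,0]},
    {"grip": 0,"xyz": [0,0,-0.6],"rotation": [0,0,0]},
  ],
)

```text
time: 21.12
ee_pos: [0.4272, -0.0248, 0.119]
eef_rot: [-0.687, 0.727, 0.0, -0.0]
ft_force: [-0.6, -0.5, -0.2]
width: 0.0557
```

Request:
apply_moves(
  increments=[
    {"grip": 0,"xyz": [0,0,-0.6],"rotation": [0,0,0]},
    {"grip": 0,"xyz": [0,0,-0.6],"rotation": [0,0,0]},
    {"grip": 0,"xyz": [0,0,-30],"rotation": [0,0,0]},
    {"grip": 0,"xyz": [0,0,-80],"rotation": [0,0,0]},
    {"grip": 0,"xyz": [0,0,-130],"rotation": [0,0,0]},
  ],
)

```text
time: 21.75
ee_pos: [0.4271, -0.0249, 0.2505]
eef_rot: [-0.687, 0.727, 0.0, -0.001]
ft_force: [1.7, 0.5, -0.1]
width: 0.0865
```

```bash
python3 - <<'E'
from h import *
plan([.4271,-.0230,.25],-93.1)
c=cam('wrist'); W=cloud(c); save(c,'w3.png')
m=(W[...,2]>.135)&(W[...,2]<.155)&(abs(W[...,0]-.426)<.06)&(abs(W[...,1]+.022)<.04)
print(cv2.minAreaRect((W[m][:,:2]*1000).astype(np.float32)),np.median(W[m][:,2]),m.sum())
c=cam('top'); save(c,'t6.png',(200,110,430,280),3)
E
```

```text
t21.75 at [ 0.4271 -0.0249  0.2505] yaw -93.2 tilt 0.1 w 0.0865 F [ 1.7  0.5 -0.1] j [-0.54 -0.16  0.45  1.93  0.07  1.36 -1.74]
d [-1.9  0.1  0.5] rot [ 0.1 -0.  -0.1] len 2
((427.7870178222656, -26.024799346923828), (23.703777313232422, 69.64057159423828), 87.31404113769531) 0.1444533604337249 2619
```

View pics/w3.png

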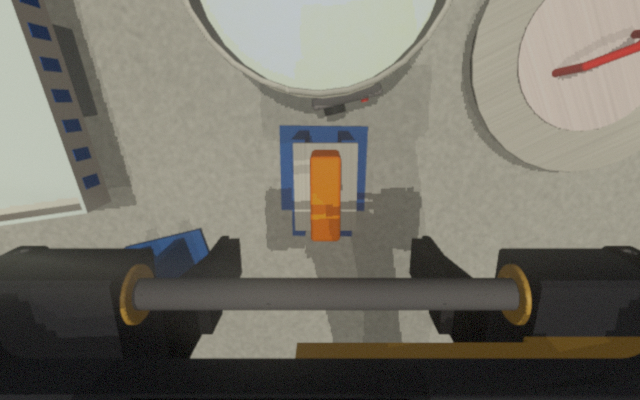

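View pics/t6.png

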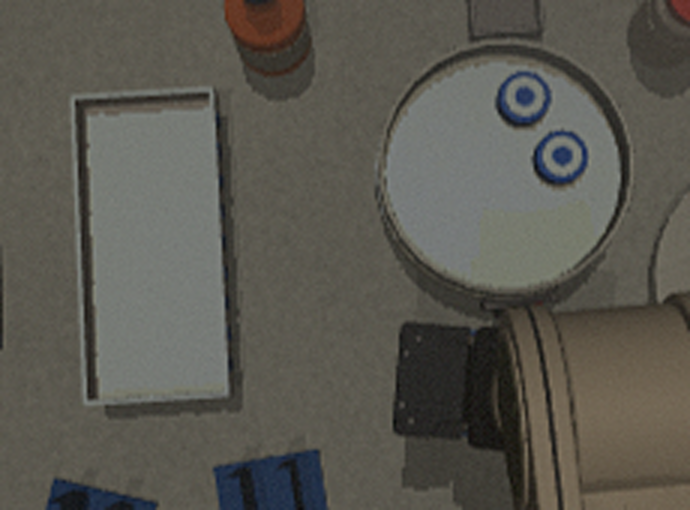

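```bash
python3 - <<'E'
from h import *
c=cam('top'); W=cloud(c); hsv=cv2.cvtColor(c['img'],cv2.COLOR_BGR2HSV); Z=W[...,2]
m=(Z>.07)&(Z<.0935)&(np.hypot(W[...,0]-.62,W[...,1]+.03)<.1)
n,l,st,ct=cv2.connectedComponentsWithStats(m.astype(np.uint8))
for i in range(1,n):
    if st[i,4]<30: continue
    k=W[l==i]; print('cup',ct[i],st[i,4],cv2.minEnclosingCircle((k[:,:2]*1000).astype(np.float32)),k.mean(0))
m=(Z>.072)&(Z<.088)&(abs(W[...,0]-.575)<.19)&(abs(W[...,1]-.32)<.1)
p=(W[m][:,:2]*1000).astype(np.float32); rr=cv2.minAreaRect(p); print('basket',rr,cv2.boxPoints(rr).round(),m.sum())
m=(Z>.038)&(Z<.05)&(abs(W[...,0]-.575)<.19)&(abs(W[...,1]-.32)<.1)
p=(W[m][:,:2]*1000).astype(np.float32); rr=cv2.minAreaRect(p); print('floor',rr,np.median(Z[m]),m.sum())
m=(Z>.092)&(Z<.108)&(np.hypot(W[...,0]-.62,W[...,1]+.03)<.125)
p=(W[m][:,:2]*1000).astype(np.float32); print('tub',cv2.minEnclosingCircle(p))
E
```

```text
cup [374.18897638 142.68110236] 254 ((685.490478515625, -46.7213134765625), 23.901525497436523) [ 0.68420018 -0.0462567   0.08535242]
cup [386.54474708 162.36575875] 257 ((631.977294921875, -81.8311996459961), 23.97602653503418) [ 0.63106143 -0.08065634  0.08535841]
basket ((542.5338134765625, 287.5252380371094), (280.3396301269531, 131.3491973876953), 5.097907066345215) [[397. 340.]
 [409. 210.]
 [688. 235.]
 [676. 365.]] 528
floor ((543.087158203125, 285.95770263671875), (273.3570251464844, 127.6551284790039), 5.180053234100342) 0.04472039061967477 4135
tub ((620.5653686523438, -30.040279388427734), 115.05804443359375)
```

```bash
cat > clr.py <<'E'
import numpy as np
T=np.array([620.5,-30.]); A=np.array([685.,-46.5]);B=np.array([631.7,-81.3])
def clr(C,others,ang,h=30,th=15,w=11):
    a=np.radians(ang);u=np.array([np.cos(a),np.sin(a)]);v=np.array([-u[1],u[0]]);best=99
    for s in(1,-1):
        for x in np.linspace(h,h+th,7):
            for y in np.linspace(-w,w,7):
                p=C+s*x*u+y*v
                best=min(best,110-np.hypot(*(p-T)),*[np.hypot(*(p-o))-24 for o in others])
    return best
if __name__=='__main__':
    for n,C,o in(('A',A,[B]),('B',B,[A]),('Bafter',B,[]),('Aafter',A,[])):
        print(n,[(g,round(clr(C,o,g),1)) for g in range(0,180,10) if clr(C,o,g)>-2])
E
python3 clr.py
```

```text
A [(70, np.float64(3.8)), (80, np.float64(11.5)), (90, np.float64(12.6)), (100, np.float64(8.1)), (110, np.float64(4.3)), (120, np.float64(1.3)), (130, np.float64(-0.9))]
B [(0, np.float64(1.2)), (70, np.float64(3.8)), (80, np.float64(11.4)), (90, np.float64(11.2)), (100, np.float64(11.7)), (110, np.float64(11.3)), (120, np.float64(11.2)), (130, np.float64(11.9)), (140, np.float64(13.3)), (150, np.float64(15.5)), (160, np.float64(15.9)), (170, np.float64(8.6))]
Bafter [(0, np.float64(26.1)), (10, np.float64(31.0)), (20, np.float64(28.3)), (30, np.float64(23.7)), (40, np.float64(19.9)), (50, np.float64(16.7)), (60, np.float64(14.2)), (70, np.float64(12.5)), (80, np.float64(11.4)), (90, np.float64(11.2)), (100, np.float64(11.7)), (110, np.float64(11.3)), (120, np.float64(11.2)), (130, np.float64(11.9)), (140, np.float64(13.3)), (150, np.float64(15.5)), (160, np.float64(18.3)), (170, np.float64(21.9))]
Aafter [(20, np.float64(-1.1)), (30, np.float64(1.0)), (40, np.float64(3.9)), (50, np.float64(7.6)), (60, np.float64(12.0)), (70, np.float64(17.1)), (80, np.float64(17.8)), (90, np.float64(12.6)), (100, np.float64(8.1)), (110, np.float64(4.3)), (120, np.float64(1.3)), (130, np.float64(-0.9))]
```

Two cups only: A (0.685,-0.047) and B (0.632,-0.081), tops at 85 mm as expected. The basket centre is (0.543,0.287), yaw 5°. Going for cup A.

```bash
python3 - <<'E'
from h import *
plan([.685,-.0465,.20],-93)
E
```

```text
t21.90 at [ 0.4286 -0.0247  0.2512] yaw -93.2 tilt 0.2 w 0.0869 F [-0.6  0.6 -0.9] j [-0.54 -0.16  0.45  1.93  0.07  1.35 -1.74]
d [   7.4 -257.    52.1] rot [-0.2  0.1 -0.2] len 262
```

Request:
apply_moves(
  increments=[
    {"grip": 75,"xyz": [1,-40,5],"rotation": [-0.2,0.1,-0.2]},
    {"grip": 75,"xyz": [3,-95,10],"rotation": [-0.2,0.1,-0.2]},
    {"grip": 75,"xyz": [5,-150,20],"rotation": [-0.2,0.1,-0.2]},
    {"grip": 75,"xyz": [6,-205,35],"rotation": [-0.2,0.1,-0.2]},
    {"grip": 75,"xyz": [7.4,-250,50],"rotation": [-0.2,0.1,-0.2]},
  ],
  squeeze=20,
)

```text
time: 22.52
ee_pos: [0.6794, -0.046, 0.1992]
eef_rot: [-0.688, 0.725, 0.0, -0.001]
ft_force: [0.0, 0.1, 0.8]
width: 0.0621
```

Request:
apply_moves(
  increments=[
    {"grip": 75,"xyz": [0,-7,2],"rotation": [0,0,0]},
    {"grip": 75,"xyz": [0,-7,2],"rotation": [0,0,0]},
  ],
)

```text
time: 22.78
ee_pos: [0.6856, -0.0468, 0.1956]
eef_rot: [-0.688, 0.726, 0.001, -0.002]
ft_force: [0.3, -0.6, 0.2]
width: 0.0616
```

```bash
cat > cups.py <<'E'
from h import *
def cups(n):
    c=cam(n); W=cloud(c); hsv=cv2.cvtColor(c['img'],cv2.COLOR_BGR2HSV); Z=W[...,2]
    m=(Z>.075)&(Z<.0935)&(np.hypot(W[...,0]-.62,W[...,1]+.03)<.104)
    k,l,st,ct=cv2.connectedComponentsWithStats(m.astype(np.uint8))
    for i in range(1,k):
        if st[i,4]<60: continue
        q=W[l==i]; print(n,'cup',ct[i].round(),st[i,4],np.round(cv2.minEnclosingCircle((q[:,:2]*1000).astype(np.float32))[0],1),cv2.minEnclosingCircle((q[:,:2]*1000).astype(np.float32))[1],np.median(q[:,2]))
    return c
E
python3 - <<'E'
from cups import *
plan([.685,-.0465,.059],-93)
c=cups('wrist'); save(c,'w4.png'); cups('top')
E
```

```text
t22.77 at [ 0.6856 -0.0468  0.1956] yaw -93.0 tilt 0.3 w 0.0616 F [ 0.3 -0.6  0.2] j [-0.37  0.53  0.55  1.34 -0.27  1.35 -1.44]
d [ -0.5  -0.  136.6] rot [ 0.3 -0.1 -0. ] len 137
wrist cup [325. 196.] 2738 [686.5 -47.7] 24.027246475219727 0.08494145497310947
wrist cup [365. 253.] 2025 [633.3 -82.4] 23.92189598083496 0.08497051582576662
```

View pics/w4.png

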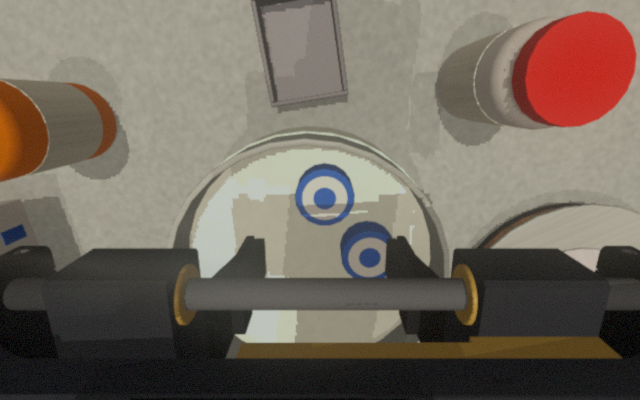

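Request:
apply_moves(
  increments=[
    {"grip": 75,"xyz": [0,-0.4,35],"rotation": [0.3,-0.1,0]},
    {"grip": 75,"xyz": [0,-0.4,75],"rotation": [0.3,-0.1,0]},
    {"grip": 75,"xyz": [0,-0.4,110],"rotation": [0.3,-0.1,0]},
    {"grip": 75,"xyz": [0,-0.4,130],"rotation": [0.3,-0.1,0]},
    {"grip": 75,"xyz": [0,-0.4,136.6],"rotation": [0.3,-0.1,0]},
  ],
)

```text
time: 23.5
ee_pos: [0.6854, -0.0465, 0.0612]
eef_rot: [-0.688, 0.725, -0.001, 0.001]
ft_force: [0.1, 0.7, 1.1]
width: 0.0617
```

```bash
python3 - <<'E'
from cups import *
plan([.686,-.0472,.059],-93)
c=cam('wrist'); save(c,'w5.png')
E
```

```text
t23.50 at [ 0.6854 -0.0465  0.0612] yaw -93.0 tilt 0.2 w 0.0617 F [0.1 0.7 1.1] j [-0.35  0.64  0.5   1.48 -0.33  1.1  -1.4 ]
d [ 0.6 -0.7  2.2] rot [-0.2  0.1 -0. ] len 2
```

View pics/w5.png

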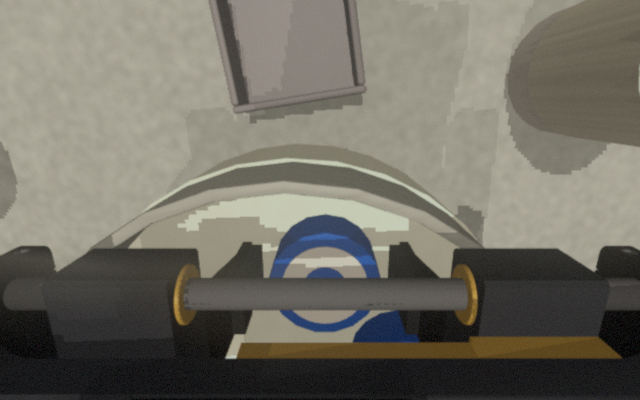

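Cup A is centred between the fingers, at (325,278). Closing.

Request:
apply_moves(
  increments=[
    {"grip": 75,"xyz": [0,-0.5,2],"rotation": [-0.2,0,0]},
    {"grip": 255,"xyz": [0,-0.5,2],"rotation": [-0.2,0,0]},
    {"grip": 255,"xyz": [0,-0.5,2],"rotation": [-0.2,0,0]},
    {"grip": 255,"xyz": [0,-0.5,2],"rotation": [-0.2,0,0]},
    {"grip": 255,"xyz": [0,-0.5,2],"rotation": [-0.2,0,0]},
  ],
)

```text
time: 24.18
ee_pos: [0.6864, -0.0467, 0.0597]
eef_rot: [-0.688, 0.725, 0.0, 0.001]
ft_force: [-0.7, -0.1, 5.1]
width: 0.0476
```

Request:
apply_moves(
  increments=[
    {"grip": 255,"xyz": [0,0,0],"rotation": [0,0,0]},
    {"grip": 255,"xyz": [0,0,-15],"rotation": [0,0,0]},
    {"grip": 255,"xyz": [0,0,-45],"rotation": [0,0,0]},
    {"grip": 255,"xyz": [0,0,-80],"rotation": [0,0,0]},
    {"grip": 255,"xyz": [0,0,-105],"rotation": [0,0,0]},
  ],
)

```text
time: 24.8
ee_pos: [0.6866, -0.047, 0.1672]
eef_rot: [-0.688, 0.726, -0.001, 0.001]
ft_force: [0.3, 0.3, -0.6]
width: 0.0476
```

```bash
python3 - <<'E'
from cups import *
plan([.5825,.2909,.165],-85)
E
```

```text
t24.80 at [ 0.6866 -0.047   0.1672] yaw -93.0 tilt 0.1 w 0.0476 F [ 0.3  0.3 -0.6] j [-0.37  0.55  0.54  1.38 -0.29  1.29 -1.43]
d [-332.   121.8    2.3] rot [-0.1  0.  -8. ] len 354
```

Request:
apply_moves(
  increments=[
    {"grip": 255,"xyz": [-25,15,0],"rotation": [0,0,-1]},
    {"grip": 255,"xyz": [-65,35,0],"rotation": [0,0,-2]},
    {"grip": 255,"xyz": [-110,55,0],"rotation": [0,0,-4]},
    {"grip": 255,"xyz": [-155,75,0],"rotation": [0,0,-6]},
    {"grip": 255,"xyz": [-200,90,0],"rotation": [0,0,-8]},
  ],
)

```text
time: 25.42
ee_pos: [0.6065, 0.1588, 0.1681]
eef_rot: [0.737, -0.675, 0.001, -0.001]
ft_force: [0.5, -0.1, -0.7]
width: 0.0475
```

```bash
python3 - <<'E'
from cups import *
plan([.5825,.2909,.165],-85)
E
```

```text
t25.43 at [0.6065 0.1588 0.1681] yaw -85.0 tilt 0.2 w 0.0475 F [ 0.5 -0.1 -0.7] j [-0.7   0.39  0.47  1.56 -0.19  1.23 -1.67]
d [-133.7   12.3    3.1] rot [-0.2  0.1  0. ] len 134
```

Request:
apply_moves(
  increments=[
    {"grip": 255,"xyz": [-40,4,1],"rotation": [-0.2,0,0]},
    {"grip": 255,"xyz": [-80,8,2],"rotation": [-0.2,0,0]},
    {"grip": 255,"xyz": [-115,11,3],"rotation": [-0.2,0,0]},
    {"grip": 255,"xyz": [-130,12,3],"rotation": [-0.2,0,0]},
    {"grip": 255,"xyz": [-133.7,12.3,3],"rotation": [-0.2,0,0]},
  ],
)

```text
time: 26.05
ee_pos: [0.5826, 0.2909, 0.1654]
eef_rot: [0.738, -0.675, -0.0, -0.0]
ft_force: [0.8, -0.8, -1.2]
width: 0.0474
```

```bash
python3 - <<'E'
from cups import *
plan([.5825,.2909,.075],-85)
c=cam('side'); save(c,'s9.png',(240,60,440,220),4)
c=cam('top'); W=cloud(c);Z=W[...,2]; save(c,'t9.png',(180,100,440,270),3)
m=(Z>.072)&(Z<.088)&(abs(W[...,0]-.55)<.17)&(abs(W[...,1]-.29)<.1)
p=(W[m][:,:2]*1000).astype(np.float32); rr=cv2.minAreaRect(p); print('basket',rr,m.sum())
E
```

```text
t26.05 at [0.5826 0.2909 0.1654] yaw -84.9 tilt 0.0 w 0.0474 F [ 0.8 -0.8 -1.2] j [-0.85  0.45  0.42  1.49 -0.19  1.24 -1.88]
d [ 0.1  0.  90.4] rot [0.  0.  0.1] len 90
basket ((560.9216918945312, 217.79177856445312), (294.32916259765625, 141.46963500976562), 16.672407150268555) 228
```

View pics/s9.png

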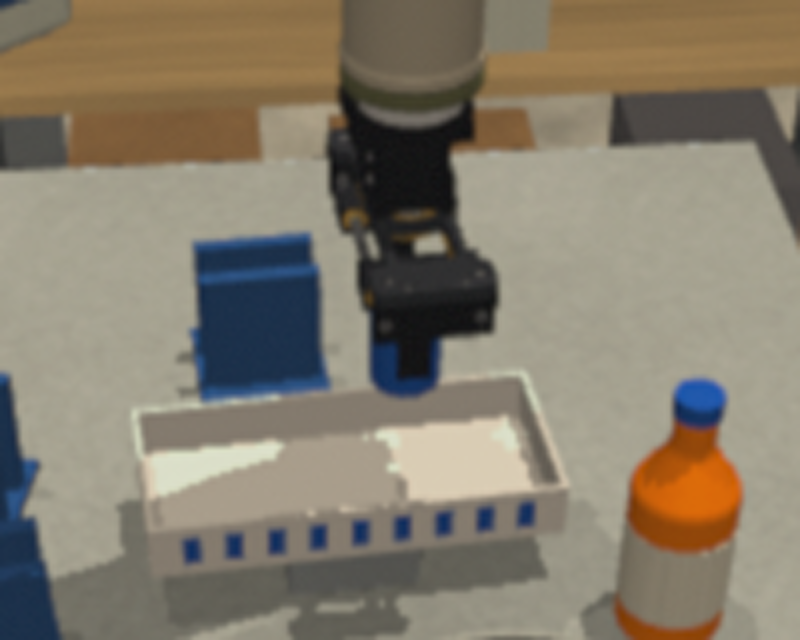

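View pics/t9.png

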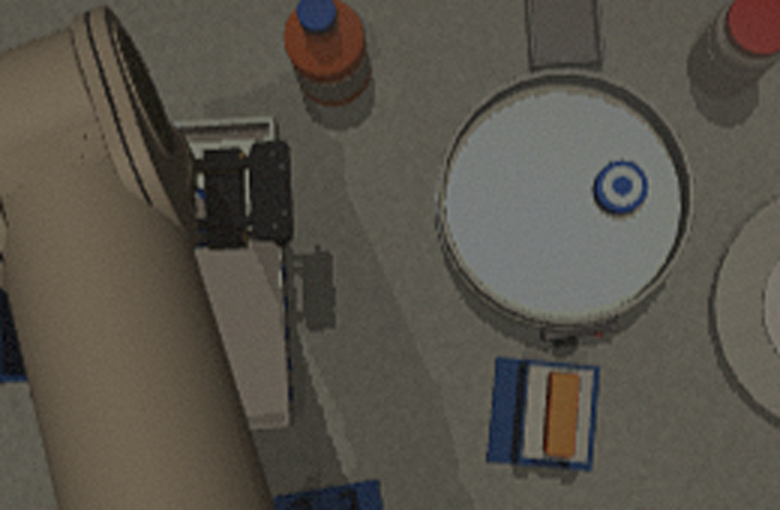

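Request:
apply_moves(
  increments=[
    {"grip": 255,"xyz": [0,0,20],"rotation": [0,0,0]},
    {"grip": 255,"xyz": [0,0,45],"rotation": [0,0,0]},
    {"grip": 255,"xyz": [0,0,65],"rotation": [0,0,0]},
    {"grip": 255,"xyz": [0,0,80],"rotation": [0,0,0]},
    {"grip": 255,"xyz": [0,0,86],"rotation": [0,0,0]},
  ],
)

```text
time: 26.78
ee_pos: [0.5827, 0.2891, 0.0782]
eef_rot: [0.737, -0.676, -0.0, 0.001]
ft_force: [-0.5, 0.7, -0.6]
width: 0.0479
```

```bash
python3 - <<'E'
from cups import *
plan([.5825,.2909,.0737],-85)
E
```

```text
t26.77 at [0.5827 0.2891 0.0782] yaw -85.1 tilt 0.1 w 0.0479 F [-0.5  0.7 -0.6] j [-0.83  0.53  0.4   1.57 -0.22  1.09 -1.86]
d [-1.8  0.1  4.5] rot [ 0.1 -0.  -0.1] len 5
```

Request:
apply_moves(
  increments=[
    {"grip": 255,"xyz": [-1.8,0,1],"rotation": [0,0,0]},
    {"grip": 255,"xyz": [-1.8,0,2],"rotation": [0,0,0]},
    {"grip": 255,"xyz": [-1.8,0,3],"rotation": [0,0,0]},
    {"grip": 255,"xyz": [-1.8,0,3.8],"rotation": [0,0,0]},
    {"grip": 255,"xyz": [-1.8,0,4.2],"rotation": [0,0,0]},
  ],
)

```text
time: 27.4
ee_pos: [0.5826, 0.2909, 0.0741]
eef_rot: [0.737, -0.676, -0.0, 0.001]
ft_force: [0.3, -1.1, -1.3]
width: 0.0476
```

Request:
apply_moves(
  increments=[
    {"grip": 255,"xyz": [0,0,0.3],"rotation": [0,0,0]},
    {"grip": 255,"xyz": [0,0,0.6],"rotation": [0,0,0]},
    {"grip": 255,"xyz": [0,0,0.9],"rotation": [0,0,0]},
  ],
)

```text
time: 27.78
ee_pos: [0.5828, 0.2909, 0.0737]
eef_rot: [0.737, -0.676, -0.0, 0.0]
ft_force: [-2.6, -1.4, 6.4]
width: 0.0474
```

Contact made. Releasing and rising.

Request:
apply_moves(
  increments=[
    {"grip": 255,"xyz": [0,0,-0.4],"rotation": [0,0,0]},
    {"grip": 70,"xyz": [0,0,-0.4],"rotation": [0,0,0]},
    {"grip": 70,"xyz": [0,0,-0.4],"rotation": [0,0,0]},
    {"grip": 70,"xyz": [0,0,-0.4],"rotation": [0,0,0]},
    {"grip": 70,"xyz": [0,0,-20],"rotation": [0,0,0]},
  ],
)

```text
time: 28.4
ee_pos: [0.5818, 0.2905, 0.093]
eef_rot: [0.737, -0.676, -0.001, 0.002]
ft_force: [0.0, -0.1, -0.4]
width: 0.063
```

Request:
apply_moves(
  increments=[
    {"grip": 70,"xyz": [0,0,-30],"rotation": [0,0,0]},
    {"grip": 70,"xyz": [0,0,-70],"rotation": [0,0,0]},
    {"grip": 70,"xyz": [30,0,-110],"rotation": [0,0,0]},
    {"grip": 70,"xyz": [80,-5,-120],"rotation": [0,0,0]},
    {"grip": 70,"xyz": [140,-10,-120],"rotation": [0,0,0]},
  ],
)

```text
time: 29.02
ee_pos: [0.6051, 0.1517, 0.2161]
eef_rot: [0.738, -0.675, 0.0, -0.0]
ft_force: [1.9, 0.6, -0.1]
width: 0.0629
```

```bash
python3 - <<'E'
from cups import *
c=cups('top'); save(c,'t10.png',(180,100,440,270),3)
plan([.632,-.0815,.20],-93)
W=cloud(c);Z=W[...,2]
m=(Z>.09)&(Z<.106)&(abs(W[...,0]-.55)<.17)&(abs(W[...,1]-.29)<.06)
if m.sum(): print(cv2.minEnclosingCircle((W[m][:,:2]*1000).astype(np.float32)),np.median(Z[m]))
E
```

```text
top cup [387. 162.] 253 [632.3 -81.7] 24.112125396728516 0.08609570262384054
t29.07 at [0.6065 0.14   0.2161] yaw -85.6 tilt 0.3 w 0.0632 F [ 0.6 -9.2  1.3] j [-0.69  0.35  0.5   1.51 -0.17  1.32 -1.67]
d [222.7  -8.5  17.2] rot [-0.  -0.3  7.4] len 224
((581.7567138671875, 290.4350891113281), 24.130229949951172) 0.10009835551388778
```

View pics/t10.png

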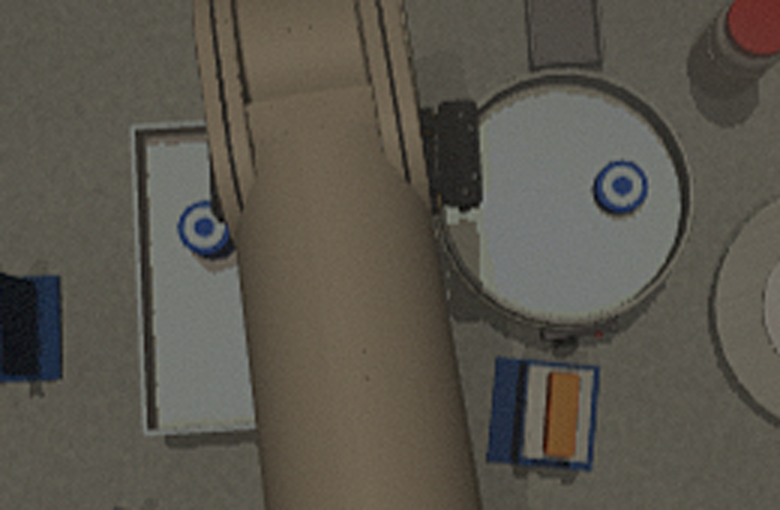

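Cup A stands upright in the basket at (0.582,0.290). Cup B is unmoved.

Request:
apply_moves(
  increments=[
    {"grip": 70,"xyz": [45,-2,3],"rotation": [0,0,2]},
    {"grip": 70,"xyz": [95,-4,6],"rotation": [0,0,4]},
    {"grip": 70,"xyz": [145,-6,10],"rotation": [0,0,6]},
    {"grip": 70,"xyz": [195,-8,14],"rotation": [0,0,7]},
    {"grip": 70,"xyz": [219,-8.5,17],"rotation": [0,0,7.4]},
  ],
)

```text
time: 29.7
ee_pos: [0.6317, -0.0813, 0.2015]
eef_rot: [-0.687, 0.727, -0.003, -0.001]
ft_force: [-0.4, 0.3, -0.7]
width: 0.0633
```

```bash
python3 - <<'E'
from cups import *
c=cups('wrist')
plan([.632,-.0820,.059],-93)
E
```

```text
wrist cup [324. 195.] 2631 [633.  -82.4] 23.950044631958008 0.08500474511910458
t29.75 at [ 0.6314 -0.0835  0.2009] yaw -93.4 tilt 0.4 w 0.0633 F [-1.4 -2.6 -0.3] j [-0.39  0.41  0.6   1.5  -0.23  1.3  -1.4 ]
d [ -2.6  -0.3 141.9] rot [-0.1 -0.4 -0.4] len 142
```

Request:
apply_moves(
  increments=[
    {"grip": 70,"xyz": [-1.5,-0.8,35],"rotation": [-0.1,-0.4,-0.4]},
    {"grip": 70,"xyz": [-2,-0.8,75],"rotation": [-0.1,-0.4,-0.4]},
    {"grip": 70,"xyz": [-2.6,-0.8,112],"rotation": [-0.1,-0.4,-0.4]},
    {"grip": 70,"xyz": [-2.6,-0.8,134],"rotation": [-0.1,-0.4,-0.4]},
    {"grip": 70,"xyz": [-2.6,-0.8,141.5],"rotation": [-0.1,-0.4,-0.4]},
  ],
)

```text
time: 30.38
ee_pos: [0.6322, -0.0804, 0.0586]
eef_rot: [-0.689, 0.725, 0.001, -0.0]
ft_force: [-0.4, -0.7, 0.4]
width: 0.063
```

```bash
python3 - <<'E'
from cups import *
plan([.6325,-.0820,.0595],-93)
c=cam('wrist'); save(c,'w6.png')
E
```

```text
t30.38 at [ 0.6322 -0.0804  0.0586] yaw -92.9 tilt 0.1 w 0.0630 F [-0.4 -0.7  0.4] j [-0.35  0.55  0.54  1.63 -0.32  1.05 -1.34]
d [ 1.6 -0.4 -0.9] rot [0.1 0.  0.1] len 2
```

View pics/w6.png

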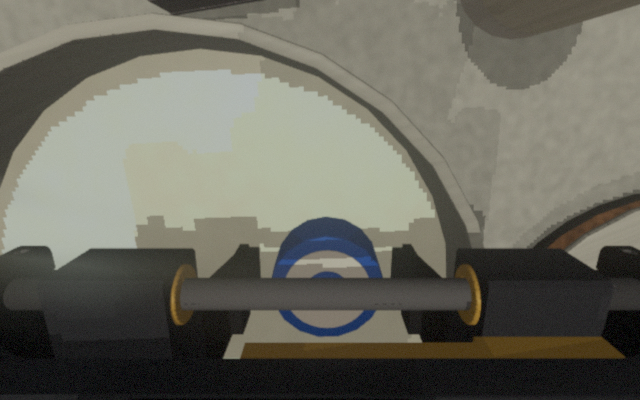

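Cup B is centred between the fingers, at (328,280). Closing.

Request:
apply_moves(
  increments=[
    {"grip": 70,"xyz": [1.6,-0.4,-0.9],"rotation": [0,0,0]},
    {"grip": 255,"xyz": [1.6,-0.4,-0.9],"rotation": [0,0,0]},
    {"grip": 255,"xyz": [1.6,-0.4,-0.9],"rotation": [0,0,0]},
    {"grip": 255,"xyz": [1.6,-0.4,-0.9],"rotation": [0,0,0]},
    {"grip": 255,"xyz": [1.6,-0.4,-0.9],"rotation": [0,0,0]},
  ],
)

```text
time: 31.05
ee_pos: [0.633, -0.0822, 0.0601]
eef_rot: [-0.689, 0.725, 0.0, 0.0]
ft_force: [-1.2, 1.7, 6.9]
width: 0.0475
```

Request:
apply_moves(
  increments=[
    {"grip": 255,"xyz": [0,0,0],"rotation": [0,0,0]},
    {"grip": 255,"xyz": [0,0,-15],"rotation": [0,0,0]},
    {"grip": 255,"xyz": [0,0,-45],"rotation": [0,0,0]},
    {"grip": 255,"xyz": [0,0,-80],"rotation": [0,0,0]},
    {"grip": 255,"xyz": [0,0,-105],"rotation": [0,0,0]},
  ],
)

```text
time: 31.68
ee_pos: [0.6334, -0.0827, 0.1675]
eef_rot: [-0.689, 0.725, -0.0, 0.001]
ft_force: [0.4, -0.3, -2.3]
width: 0.0475
```

```bash
python3 - <<'E'
from cups import *
plan([.5037,.2842,.185],-85)
E
```

```text
t31.68 at [ 0.6334 -0.0827  0.1675] yaw -92.9 tilt 0.1 w 0.0475 F [ 0.4 -0.3 -2.3] j [-0.38  0.44  0.59  1.53 -0.25  1.24 -1.38]
d [-359.8  148.1  -17.4] rot [-0.1  0.  -7.9] len 389
```

Request:
apply_moves(
  increments=[
    {"grip": 255,"xyz": [-25,10,-5],"rotation": [0,0,-1]},
    {"grip": 255,"xyz": [-65,27,-10],"rotation": [0,0,-2]},
    {"grip": 255,"xyz": [-110,45,-15],"rotation": [0,0,-4]},
    {"grip": 255,"xyz": [-155,64,-17],"rotation": [0,0,-6]},
    {"grip": 255,"xyz": [-200,82,-17],"rotation": [0,0,-7.9]},
  ],
)

```text
time: 32.3
ee_pos: [0.561, 0.1224, 0.1857]
eef_rot: [0.737, -0.675, 0.0, -0.001]
ft_force: [2.0, 1.4, -1.0]
width: 0.0481
```

```bash
python3 - <<'E'
from cups import *
plan([.5037,.2842,.165],-85)
E
```

```text
t32.30 at [0.561  0.1224 0.1857] yaw -85.0 tilt 0.1 w 0.0481 F [ 2.   1.4 -1. ] j [-0.72  0.26  0.5   1.69 -0.13  1.23 -1.67]
d [-166.2   43.    20.7] rot [-0.1  0.   0. ] len 173
```

Request:
apply_moves(
  increments=[
    {"grip": 255,"xyz": [-45,12,0],"rotation": [-0.1,0,0]},
    {"grip": 255,"xyz": [-90,24,0],"rotation": [-0.1,0,0]},
    {"grip": 255,"xyz": [-130,35,5],"rotation": [-0.1,0,0]},
    {"grip": 255,"xyz": [-158,41,12],"rotation": [-0.1,0,0]},
    {"grip": 255,"xyz": [-166,43,20],"rotation": [-0.1,0,0]},
  ],
)

```text
time: 32.92
ee_pos: [0.503, 0.2858, 0.166]
eef_rot: [0.738, -0.674, -0.0, -0.001]
ft_force: [0.3, -0.6, -1.8]
width: 0.0475
```

```bash
python3 - <<'E'
from cups import *
c=cam('side'); save(c,'s10.png',(220,60,440,230),3.5)
plan([.5037,.2842,.0795],-85)
E
```

```text
t32.98 at [0.5026 0.2852 0.1647] yaw -84.8 tilt 0.0 w 0.0476 F [-1.3  0.5 -1.1] j [-0.93  0.28  0.4   1.7  -0.12  1.19 -1.98]
d [ 1.2 -1.1 85.2] rot [0.  0.  0.2] len 85
```

View pics/s10.png

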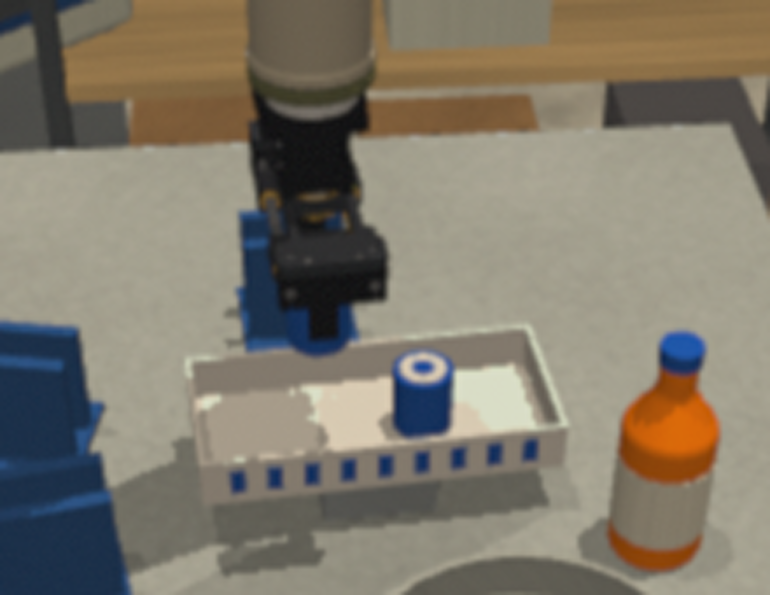

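Request:
apply_moves(
  increments=[
    {"grip": 255,"xyz": [1,-1,20],"rotation": [0,0,0]},
    {"grip": 255,"xyz": [1,-1,45],"rotation": [0,0,0]},
    {"grip": 255,"xyz": [0,-1,65],"rotation": [0,0,0]},
    {"grip": 255,"xyz": [0,-1,79],"rotation": [0,0,0]},
    {"grip": 255,"xyz": [0,-1,85],"rotation": [0,0,0]},
  ],
)

```text
time: 33.6
ee_pos: [0.5038, 0.2843, 0.0792]
eef_rot: [0.738, -0.675, -0.0, 0.001]
ft_force: [-0.3, -0.1, -1.2]
width: 0.0473
```

```bash
python3 - <<'E'
from cups import *
plan([.5037,.2842,.0745],-85)
E
```

```text
t33.60 at [0.5038 0.2843 0.0792] yaw -84.9 tilt 0.1 w 0.0473 F [-0.3 -0.1 -1.2] j [-0.91  0.38  0.38  1.77 -0.16  1.02 -1.95]
d [0.  0.1 4.7] rot [ 0.1 -0.   0.1] len 5
```

Request:
apply_moves(
  increments=[
    {"grip": 255,"xyz": [0,0,1.2],"rotation": [0,0,0]},
    {"grip": 255,"xyz": [0,0,2.4],"rotation": [0,0,0]},
    {"grip": 255,"xyz": [0,0,3.5],"rotation": [0,0,0]},
    {"grip": 255,"xyz": [0,0,4.3],"rotation": [0,0,0]},
    {"grip": 255,"xyz": [0,0,4.8],"rotation": [0,0,0]},
  ],
)

```text
time: 34.22
ee_pos: [0.5039, 0.2843, 0.0745]
eef_rot: [0.738, -0.675, -0.0, 0.0]
ft_force: [0.1, 0.2, -1.4]
width: 0.0476
```

Request:
apply_moves(
  increments=[
    {"grip": 255,"xyz": [0,0,0.3],"rotation": [0,0,0]},
    {"grip": 255,"xyz": [0,0,0.6],"rotation": [0,0,0]},
    {"grip": 255,"xyz": [0,0,0.8],"rotation": [0,0,0]},
  ],
)

```text
time: 34.6
ee_pos: [0.5039, 0.2843, 0.074]
eef_rot: [0.738, -0.675, -0.0, 0.0]
ft_force: [-3.0, -1.9, 5.8]
width: 0.0475
```

Request:
apply_moves(
  increments=[
    {"grip": 255,"xyz": [0,0,-0.4],"rotation": [0,0,0]},
    {"grip": 70,"xyz": [0,0,-0.4],"rotation": [0,0,0]},
    {"grip": 70,"xyz": [0,0,-0.4],"rotation": [0,0,0]},
    {"grip": 70,"xyz": [0,0,-0.4],"rotation": [0,0,0]},
    {"grip": 70,"xyz": [0,0,-20],"rotation": [0,0,0]},
  ],
)

```text
time: 35.22
ee_pos: [0.503, 0.2838, 0.093]
eef_rot: [0.738, -0.675, -0.0, 0.002]
ft_force: [0.3, 0.1, -0.7]
width: 0.0628
```

Request:
apply_moves(
  increments=[
    {"grip": 70,"xyz": [0,0,-30],"rotation": [0,0,0]},
    {"grip": 70,"xyz": [0,0,-75],"rotation": [0,0,0]},
    {"grip": 0,"xyz": [0,0,-120],"rotation": [0,0,0]},
    {"grip": 0,"xyz": [25,0,-165],"rotation": [0,0,0]},
    {"grip": 0,"xyz": [70,5,-170],"rotation": [0,0,0]},
  ],
)

```text
time: 35.85
ee_pos: [0.5059, 0.215, 0.2664]
eef_rot: [0.739, -0.674, 0.0, -0.001]
ft_force: [1.0, -0.5, -0.4]
width: 0.0837
```

```bash
python3 - <<'E'
from cups import *
plan([.4275,-.0260,.26],-92.9)
E
```

```text
t35.85 at [0.5059 0.215  0.2664] yaw -84.8 tilt 0.1 w 0.0837 F [ 1.  -0.5 -0.4] j [-0.89  0.14  0.45  1.63 -0.06  1.38 -1.91]
d [232.9 100.1   6.1] rot [-0.1  0.   8.1] len 254
```

Request:
apply_moves(
  increments=[
    {"grip": 0,"xyz": [45,20,0],"rotation": [0,0,2]},
    {"grip": 0,"xyz": [95,41,2],"rotation": [0,0,4]},
    {"grip": 0,"xyz": [145,62,4],"rotation": [0,0,6]},
    {"grip": 0,"xyz": [195,84,6],"rotation": [0,0,8]},
    {"grip": 0,"xyz": [230,99,6],"rotation": [0,0,8.1]},
  ],
)

```text
time: 36.48
ee_pos: [0.4274, -0.0253, 0.26]
eef_rot: [-0.688, 0.725, 0.0, 0.001]
ft_force: [0.8, 0.3, 0.7]
width: 0.0868
```

```bash
python3 - <<'E'
from cups import *
plan([.4275,-.0260,.119],-92.9)
c=cam('wrist'); W=cloud(c)
m=(W[...,2]>.135)&(W[...,2]<.155)&(abs(W[...,0]-.426)<.06)&(abs(W[...,1]+.022)<.04)
print(cv2.minAreaRect((W[m][:,:2]*1000).astype(np.float32)),np.median(W[m][:,2]),m.sum())
c=cups('top'); save(c,'t11.png'); W=cloud(c);Z=W[...,2]
m=(Z>.072)&(Z<.086)&(abs(W[...,0]-.545)<.17)&(abs(W[...,1]-.287)<.09)
p=(W[m][:,:2]*1000).astype(np.float32); rr=cv2.minAreaRect(p); print('basket',rr,m.sum())
m=(Z>.092)&(Z<.106)&(abs(W[...,0]-.545)<.17)&(abs(W[...,1]-.287)<.09)
n,l,st,ct=cv2.connectedComponentsWithStats(m.astype(np.uint8))
for i in range(1,n):
    if st[i,4]>60: print(cv2.minEnclosingCircle((W[l==i][:,:2]*1000).astype(np.float32)),np.median(Z[l==i]))
E
```

```text
t36.48 at [ 0.4274 -0.0253  0.26  ] yaw -93.0 tilt 0.1 w 0.0868 F [0.8 0.3 0.7] j [-0.72 -0.2   0.6   1.92  0.11  1.38 -1.77]
d [9.00e-01 1.00e-01 1.41e+02] rot [-0.1  0.1 -0.1] len 141
((427.7787780761719, -26.330678939819336), (23.6081600189209, 69.30620574951172), 86.5442123413086) 0.1444534641894371 2442
basket ((542.6322021484375, 287.5671691894531), (280.5589599609375, 131.3491668701172), 5.113318920135498) 623
((582.0626831054688, 289.4588928222656), 23.813865661621094) 0.10024277560454006
((503.5798645019531, 283.3513488769531), 24.112873077392578) 0.10014144214790542
```

View pics/t11.png

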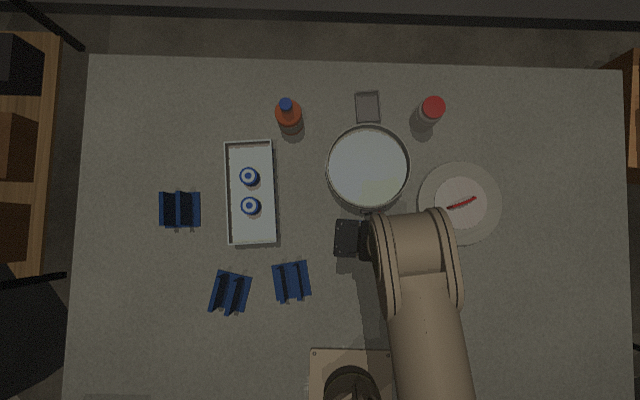

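Cups at ±39 mm about the basket centre, basket unmoved and level, tub empty. Picking the lifter up again.

Request:
apply_moves(
  increments=[
    {"grip": 0,"xyz": [1,0,35],"rotation": [0,0,0]},
    {"grip": 0,"xyz": [1,0,80],"rotation": [0,0,0]},
    {"grip": 0,"xyz": [1,0,120],"rotation": [0,0,0]},
    {"grip": 0,"xyz": [1,0,136],"rotation": [0,0,0]},
    {"grip": 0,"xyz": [1,0,141],"rotation": [0,0,0]},
  ],
  squeeze=55,
)

```text
time: 37.2
ee_pos: [0.4274, -0.0272, 0.1186]
eef_rot: [-0.687, 0.726, 0.0, 0.001]
ft_force: [0.9, -0.1, -0.7]
width: 0.0871
```

```bash
python3 - <<'E'
from cups import *
plan([.4277,-.0262,.119],-93.1)
E
```

```text
t37.20 at [ 0.4274 -0.0272  0.1186] yaw -93.2 tilt 0.1 w 0.0871 F [ 0.9 -0.1 -0.7] j [-0.71 -0.04  0.67  2.12  0.03  1.05 -1.68]
d [-1.  -0.3 -0.4] rot [-0.   0.1 -0.1] len 1
```

Request:
apply_moves(
  increments=[
    {"grip": 100,"xyz": [-1,-0.3,-0.4],"rotation": [0,0,0]},
    {"grip": 255,"xyz": [-1,-0.3,-0.4],"rotation": [0,0,0]},
    {"grip": 255,"xyz": [-1,-0.3,-0.4],"rotation": [0,0,0]},
    {"grip": 255,"xyz": [-1,-0.3,-0.4],"rotation": [0,0,0]},
    {"grip": 255,"xyz": [-1,-0.3,-0.4],"rotation": [0,0,0]},
  ],
)

```text
time: 37.83
ee_pos: [0.4278, -0.0262, 0.1192]
eef_rot: [-0.687, 0.726, 0.0, 0.001]
ft_force: [0.4, -0.2, 0.7]
width: 0.0449
```

Request:
apply_moves(
  increments=[
    {"grip": 255,"xyz": [0,0,0],"rotation": [0,0,0]},
    {"grip": 255,"xyz": [0,0,0],"rotation": [0,0,0]},
    {"grip": 255,"xyz": [0,0,0],"rotation": [0,0,0]},
    {"grip": 255,"xyz": [0,0,0],"rotation": [0,0,0]},
    {"grip": 255,"xyz": [0,0,0],"rotation": [0,0,0]},
  ],
)

```text
time: 38.45
ee_pos: [0.4278, -0.0262, 0.1192]
eef_rot: [-0.687, 0.726, 0.0, 0.001]
ft_force: [0.8, 1.8, 0.5]
width: 0.0237
```

Request:
apply_moves(
  increments=[
    {"grip": 255,"xyz": [0,0,-20],"rotation": [0,0,0]},
    {"grip": 255,"xyz": [0,0,-50],"rotation": [0,0,0]},
    {"grip": 255,"xyz": [0,0,-90],"rotation": [0,0,0]},
    {"grip": 255,"xyz": [0,0,-130],"rotation": [0,0,0]},
    {"grip": 255,"xyz": [0,0,-160],"rotation": [0,0,0]},
  ],
)

```text
time: 39.08
ee_pos: [0.4276, -0.0266, 0.2806]
eef_rot: [-0.687, 0.726, 0.0, 0.001]
ft_force: [1.2, -0.2, -1.9]
width: 0.0239
```

```bash
python3 - <<'E'
from cups import *
plan([.48,-.16,.27],-80)
for n in ['top','side']:
    c=cam(n); W=cloud(c); hsv=cv2.cvtColor(c['img'],cv2.COLOR_BGR2HSV)
    red=(hsv[...,1]>110)&((hsv[...,0]<8)|(hsv[...,0]>172))&(np.hypot(W[...,0]-.532,W[...,1]+.298)<.06)&(W[...,2]>.045)&(W[...,2]<.1)
    p=W[red]; 
    if len(p)<5: print(n,len(p)); continue
    print(n,len(p),cv2.minAreaRect((p[:,:2]*1000).astype(np.float32)),np.percentile(p[:,2],[2,50,98]),p[p[:,2]>.08].mean(0))
    if n=='top':
        Z=W[...,2];m=(Z>.026)&(Z<.045)&(np.hypot(W[...,0]-.532,W[...,1]+.298)<.15)
        k=W[m]; print(cv2.minEnclosingCircle((k[:,:2]*1000).astype(np.float32)),np.median(k[:,2]),len(k))
E
```

```text
t39.08 at [ 0.4276 -0.0266  0.2806] yaw -93.2 tilt 0.2 w 0.0239 F [ 1.2 -0.2 -1.9] j [-0.73 -0.21  0.6   1.89  0.12  1.43 -1.78]
d [130.3 -59.7  10.4] rot [ -0.1   0.1 -13.2] len 144
top 69 ((530.5233154296875, -294.9913330078125), (5.879435062408447, 77.10511016845703), 23.269969940185547) [0.0467096  0.07654643 0.09088492] [ 0.53047645 -0.2956398   0.08605984]
((530.648193359375, -298.501953125), 119.95654296875) 0.034338023013454205 4450
side 174 ((531.6928100585938, -300.5609130859375), (7.932643413543701, 78.71748352050781), 23.5043888092041) [0.04668996 0.07506143 0.08751062] [ 0.5313515  -0.30055238  0.08400477]
```

```bash
python3 - <<'E'
from cups import *
plan([.4713,-.3243,.25],-66.6)
E
```

```text
t39.17 at [ 0.4288 -0.0265  0.2818] yaw -93.2 tilt 0.4 w 0.0235 F [ 0.2 -0.1 -2.7] j [-0.73 -0.21  0.6   1.89  0.12  1.42 -1.78]
d [295.1 -58.8  31.1] rot [ -0.3   0.1 -26.6] len 302
```

Request:
apply_moves(
  increments=[
    {"grip": 255,"xyz": [40,-8,0],"rotation": [-0.3,0,-4]},
    {"grip": 255,"xyz": [90,-18,0],"rotation": [-0.3,0,-9]},
    {"grip": 255,"xyz": [140,-28,0],"rotation": [-0.3,0,-14]},
    {"grip": 255,"xyz": [190,-38,5],"rotation": [-0.3,0,-19]},
    {"grip": 255,"xyz": [240,-48,15],"rotation": [-0.3,0,-24]},
  ],
)

```text
time: 39.8
ee_pos: [0.4632, -0.2677, 0.2661]
eef_rot: [0.823, -0.568, -0.0, -0.001]
ft_force: [0.8, -0.1, -1.1]
width: 0.0234
```

```bash
python3 - <<'E'
from cups import *
plan([.4713,-.3243,.25],-66.6)
E
```

```text
t39.80 at [ 0.4632 -0.2677  0.2661] yaw -69.2 tilt 0.2 w 0.0234 F [ 0.8 -0.1 -1.1] j [-0.52  0.17  1.09  1.69 -0.15  1.38 -0.62]
d [55.8 12.5 15.9] rot [-0.1  0.1 -2.6] len 59
```

Request:
apply_moves(
  increments=[
    {"grip": 255,"xyz": [28,6,5],"rotation": [-0.1,0,-1.3]},
    {"grip": 255,"xyz": [48,11,10],"rotation": [-0.1,0,-2.6]},
    {"grip": 255,"xyz": [55.8,12.5,14],"rotation": [-0.1,0,-2.6]},
    {"grip": 255,"xyz": [55.8,12.5,16],"rotation": [-0.1,0,-2.6]},
  ],
)

```text
time: 40.3
ee_pos: [0.471, -0.3242, 0.2492]
eef_rot: [0.835, -0.55, -0.001, -0.0]
ft_force: [-0.7, -0.0, -1.4]
width: 0.0238
```

```bash
python3 - <<'E'
from cups import *
plan([.4713,-.3243,.135],-66.6)
n='wrist'
c=cam(n); W=cloud(c); save(c,'w7.png'); hsv=cv2.cvtColor(c['img'],cv2.COLOR_BGR2HSV)
red=(hsv[...,1]>110)&((hsv[...,0]<8)|(hsv[...,0]>172))&(np.hypot(W[...,0]-.532,W[...,1]+.298)<.06)&(W[...,2]>.045)&(W[...,2]<.1)
p=W[red]; 
print(n,len(p),cv2.minAreaRect((p[:,:2]*1000).astype(np.float32)),np.percentile(p[:,2],[2,50,98]),p[p[:,2]>.084].mean(0))
E
```

```text
t40.30 at [ 0.471  -0.3242  0.2492] yaw -66.7 tilt 0.2 w 0.0238 F [-0.7 -0.  -1.4] j [-0.33  0.32  1.06  1.62 -0.28  1.37 -0.4 ]
d [  0.5  -0.4 114.2] rot [ 0.   0.2 -0.1] len 114
wrist 643 ((531.843505859375, -298.8246154785156), (7.0505781173706055, 80.74774169921875), 23.232460021972656) [0.0540285  0.07754244 0.08823767] [ 0.53173705 -0.29890003  0.08623033]
```

View pics/w7.png

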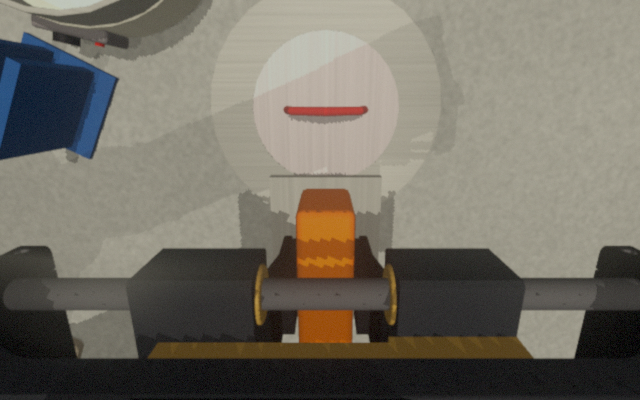

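The loop (centre column 326) is lined up with the handle. Descending, then sliding in.

Request:
apply_moves(
  increments=[
    {"grip": 255,"xyz": [0,0,25],"rotation": [0,0.2,0]},
    {"grip": 255,"xyz": [0,0,55],"rotation": [0,0.2,0]},
    {"grip": 255,"xyz": [0,0,85],"rotation": [0,0.2,0]},
    {"grip": 255,"xyz": [0.5,0,106],"rotation": [0,0.2,0]},
    {"grip": 255,"xyz": [0.5,0,114.5],"rotation": [0,0.2,0]},
  ],
)

```text
time: 40.98
ee_pos: [0.4712, -0.323, 0.134]
eef_rot: [0.836, -0.549, -0.0, 0.0]
ft_force: [0.1, 0.5, -1.7]
width: 0.0235
```

```bash
python3 - <<'E'
from cups import *
plan([.5315,-.2987,.1345],-66.7)
c=cam('side'); save(c,'s11.png',(220,200,440,400),3)
E
```

```text
t40.98 at [ 0.4712 -0.323   0.134 ] yaw -66.6 tilt 0.0 w 0.0235 F [ 0.1  0.5 -1.7] j [-0.27  0.43  0.99  1.77 -0.39  1.16 -0.32]
d [  1.7 -65.   -0.5] rot [0.  0.  0.1] len 65
```

View pics/s11.png

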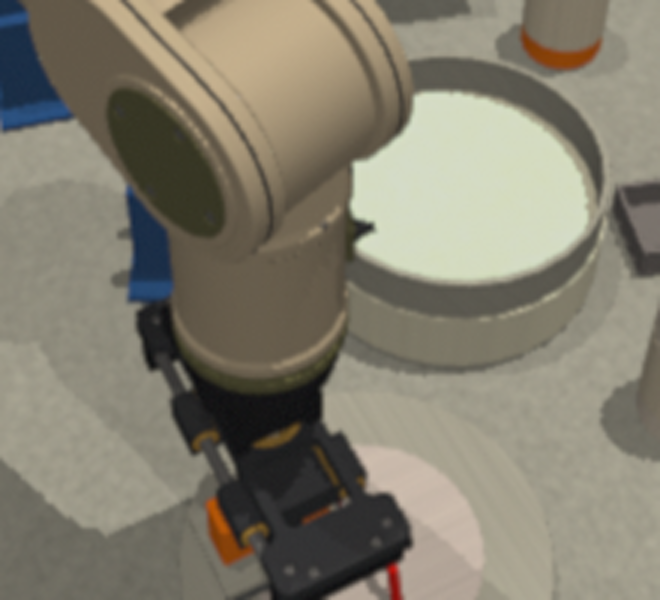

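Request:
apply_moves(
  increments=[
    {"grip": 255,"xyz": [1,-14,0],"rotation": [0,0,0]},
    {"grip": 255,"xyz": [1.7,-30,0],"rotation": [0,0,0]},
    {"grip": 255,"xyz": [1.7,-46,0],"rotation": [0,0,0]},
    {"grip": 255,"xyz": [1.7,-59,0],"rotation": [0,0,0]},
    {"grip": 255,"xyz": [1.7,-65,0],"rotation": [0,0,0]},
  ],
)

```text
time: 41.65
ee_pos: [0.5324, -0.2982, 0.1335]
eef_rot: [0.836, -0.549, -0.001, 0.0]
ft_force: [0.4, 0.0, -1.0]
width: 0.0233
```

Request:
apply_moves(
  increments=[
    {"grip": 255,"xyz": [0,0.5,-8],"rotation": [0,0,0]},
    {"grip": 255,"xyz": [0,0.5,-15],"rotation": [0,0,0]},
    {"grip": 255,"xyz": [0,0.5,-20],"rotation": [0,0,0]},
    {"grip": 255,"xyz": [0,0.5,-24],"rotation": [0,0,0]},
    {"grip": 255,"xyz": [0,0.5,-27],"rotation": [0,0,0]},
  ],
)

```text
time: 42.28
ee_pos: [0.5316, -0.2983, 0.1604]
eef_rot: [0.836, -0.549, -0.001, 0.0]
ft_force: [0.2, -0.5, -5.0]
width: 0.0236
```

Request:
apply_moves(
  increments=[
    {"grip": 255,"xyz": [0,0,-3],"rotation": [0,0,0]},
    {"grip": 255,"xyz": [0,0,-7],"rotation": [0,0,0]},
    {"grip": 255,"xyz": [0,0,-13],"rotation": [0,0,0]},
    {"grip": 255,"xyz": [0,0,-20],"rotation": [0,0,0]},
    {"grip": 255,"xyz": [0,0,-27],"rotation": [0,0,0]},
  ],
)

```text
time: 42.9
ee_pos: [0.5318, -0.2984, 0.188]
eef_rot: [0.836, -0.549, -0.001, 0.0]
ft_force: [-0.4, -0.9, -5.0]
width: 0.0235
```

```bash
python3 - <<'E'
from cups import *
plan([.5315,-.2987,.275],-66.7)
c=cam('side'); save(c,'s12.png',(220,180,440,400),3)
E
```

```text
t42.90 at [ 0.5318 -0.2984  0.188 ] yaw -66.5 tilt 0.1 w 0.0235 F [-0.4 -0.9 -5. ] j [-0.3   0.47  0.98  1.6  -0.4   1.29 -0.42]
d [  0.1   0.5 -87. ] rot [0.1 0.  0.2] len 87
```

View pics/s12.png

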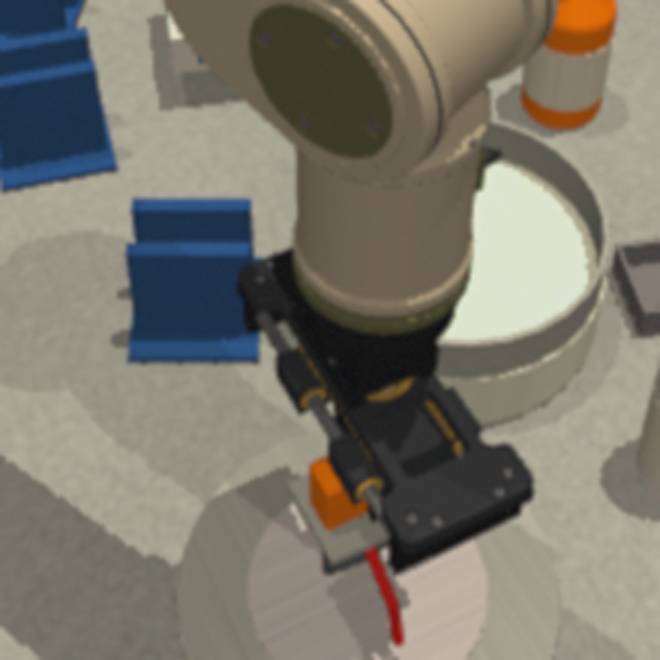

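The lid is on the hook (about 5 N) and level. Raising it slowly.

Request:
apply_moves(
  increments=[
    {"grip": 255,"xyz": [0,0.5,-8],"rotation": [0,0,0]},
    {"grip": 255,"xyz": [0,0.5,-17],"rotation": [0,0,0]},
    {"grip": 255,"xyz": [0,0.5,-26],"rotation": [0,0,0]},
    {"grip": 255,"xyz": [0,0.5,-35],"rotation": [0,0,0]},
    {"grip": 255,"xyz": [0,0.5,-44],"rotation": [0,0,0]},
  ],
)

```text
time: 43.58
ee_pos: [0.5316, -0.2988, 0.2335]
eef_rot: [0.836, -0.549, -0.0, 0.0]
ft_force: [0.1, -0.2, -5.1]
width: 0.0239
```

Request:
apply_moves(
  increments=[
    {"grip": 255,"xyz": [0,0,-9],"rotation": [0,0,0]},
    {"grip": 255,"xyz": [0,0,-18],"rotation": [0,0,0]},
    {"grip": 255,"xyz": [0,0,-27],"rotation": [0,0,0]},
    {"grip": 255,"xyz": [0,0,-36],"rotation": [0,0,0]},
    {"grip": 255,"xyz": [0,0,-42],"rotation": [0,0,0]},
  ],
)

```text
time: 44.2
ee_pos: [0.5317, -0.2989, 0.2762]
eef_rot: [0.836, -0.549, 0.0, 0.0]
ft_force: [-0.7, 0.6, -5.2]
width: 0.0237
```

Request:
apply_moves(
  increments=[
    {"grip": 255,"xyz": [0,0,-3],"rotation": [0,0,0]},
    {"grip": 255,"xyz": [0,0,-4],"rotation": [0,0,0]},
  ],
)

```text
time: 44.45
ee_pos: [0.5318, -0.2989, 0.2803]
eef_rot: [0.836, -0.549, 0.0, 0.0]
ft_force: [0.6, 0.5, -4.8]
width: 0.0237
```

```bash
python3 - <<'E'
from cups import *
plan([.6206,-.0300,.278],-66.6)
E
```

```text
t44.45 at [ 0.5318 -0.2989  0.2803] yaw -66.5 tilt 0.0 w 0.0237 F [ 0.6  0.5 -4.8] j [-0.32  0.41  1.02  1.47 -0.34  1.46 -0.46]
d [-211.3 -188.5    2.2] rot [ 0.  -0.   0.1] len 283
```

Request:
apply_moves(
  increments=[
    {"grip": 255,"xyz": [-2,-2,0],"rotation": [0,0,0]},
    {"grip": 255,"xyz": [-7,-6,0],"rotation": [0,0,0]},
    {"grip": 255,"xyz": [-14,-12.5,0],"rotation": [0,0,0]},
    {"grip": 255,"xyz": [-22,-19.5,0],"rotation": [0,0,0]},
    {"grip": 255,"xyz": [-29,-26,0],"rotation": [0,0,0]},
  ],
)

```text
time: 45.08
ee_pos: [0.5445, -0.2608, 0.2802]
eef_rot: [0.836, -0.548, 0.0, 0.0]
ft_force: [0.6, -0.3, -4.7]
width: 0.0238
```

Request:
apply_moves(
  increments=[
    {"grip": 255,"xyz": [-7,-6.5,0],"rotation": [0,0,0]},
    {"grip": 255,"xyz": [-15,-13,0],"rotation": [0,0,0]},
    {"grip": 255,"xyz": [-22,-20,0],"rotation": [0,0,0]},
    {"grip": 255,"xyz": [-30,-26.5,0],"rotation": [0,0,0]},
    {"grip": 255,"xyz": [-37,-33,0],"rotation": [0,0,0]},
  ],
)

```text
time: 45.7
ee_pos: [0.5602, -0.2131, 0.2802]
eef_rot: [0.836, -0.548, 0.0, 0.0]
ft_force: [1.2, -0.5, -3.8]
width: 0.0233
```

Request:
apply_moves(
  increments=[
    {"grip": 255,"xyz": [-7,-6.5,0],"rotation": [0,0,0]},
    {"grip": 255,"xyz": [-15,-13,0],"rotation": [0,0,0]},
    {"grip": 255,"xyz": [-22,-20,0],"rotation": [0,0,0]},
    {"grip": 255,"xyz": [-30,-26.5,0],"rotation": [0,0,0]},
    {"grip": 255,"xyz": [-37,-33,0],"rotation": [0,0,0]},
  ],
)

```text
time: 46.32
ee_pos: [0.5759, -0.1653, 0.2802]
eef_rot: [0.836, -0.548, 0.0, 0.0]
ft_force: [0.9, -0.8, -5.0]
width: 0.0238
```

Request:
apply_moves(
  increments=[
    {"grip": 255,"xyz": [-7,-6.5,0],"rotation": [0,0,0]},
    {"grip": 255,"xyz": [-15,-13,0],"rotation": [0,0,0]},
    {"grip": 255,"xyz": [-22,-20,0],"rotation": [0,0,0]},
    {"grip": 255,"xyz": [-30,-26.5,0],"rotation": [0,0,0]},
    {"grip": 255,"xyz": [-37,-33,0],"rotation": [0,0,0]},
  ],
)

```text
time: 46.95
ee_pos: [0.5916, -0.1174, 0.2802]
eef_rot: [0.836, -0.548, -0.0, 0.0]
ft_force: [0.3, 0.3, -4.9]
width: 0.0236
```

Request:
apply_moves(
  increments=[
    {"grip": 255,"xyz": [-7,-6.5,0],"rotation": [0,0,0]},
    {"grip": 255,"xyz": [-15,-13,0],"rotation": [0,0,0]},
    {"grip": 255,"xyz": [-22,-20,0],"rotation": [0,0,0]},
    {"grip": 255,"xyz": [-30,-26.5,0],"rotation": [0,0,0]},
    {"grip": 255,"xyz": [-36,-32,0],"rotation": [0,0,0]},
  ],
)

```text
time: 47.58
ee_pos: [0.6068, -0.0709, 0.2801]
eef_rot: [0.836, -0.548, -0.0, 0.0]
ft_force: [0.2, 0.2, -4.3]
width: 0.0238
```

```bash
python3 - <<'E'
from cups import *
plan([.6206,-.0300,.278],-66.6)
c=cam('side'); save(c,'s13.png',(220,120,480,360),2.5)
E
```

```text
t47.58 at [ 0.6068 -0.0709  0.2801] yaw -66.5 tilt 0.0 w 0.0238 F [ 0.2  0.2 -4.3] j [-0.69  0.39  0.98  1.46 -0.33  1.46 -0.87]
d [-32.  -29.    2.1] rot [0.  0.  0.1] len 43
```

View pics/s13.png

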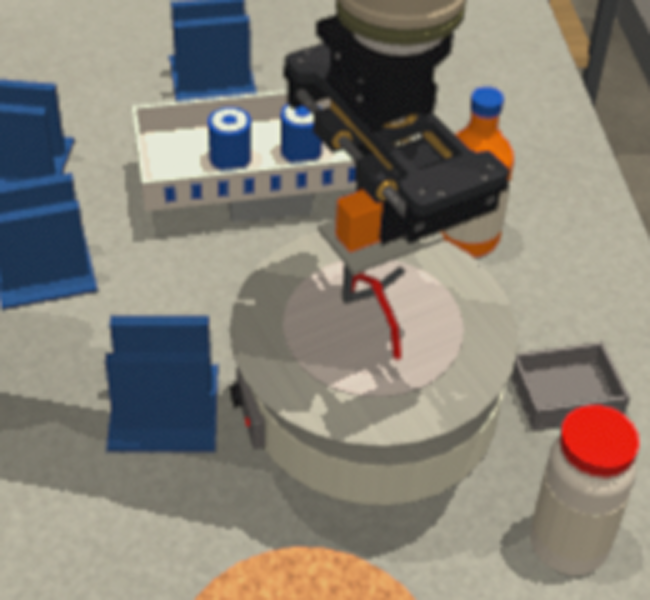

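Request:
apply_moves(
  increments=[
    {"grip": 255,"xyz": [-8,-7,0],"rotation": [0,0,0]},
    {"grip": 255,"xyz": [-16,-14,0],"rotation": [0,0,0]},
    {"grip": 255,"xyz": [-23,-21,0],"rotation": [0,0,0]},
    {"grip": 255,"xyz": [-29,-26,0],"rotation": [0,0,0]},
    {"grip": 255,"xyz": [-32,-29,0],"rotation": [0,0,0]},
  ],
)

```text
time: 48.25
ee_pos: [0.6211, -0.0281, 0.28]
eef_rot: [0.837, -0.547, -0.0, -0.0]
ft_force: [-0.4, 0.3, -4.4]
width: 0.0236
```

Request:
apply_moves(
  increments=[
    {"grip": 255,"xyz": [0,0,2],"rotation": [0,0,0]},
    {"grip": 255,"xyz": [0,0,6],"rotation": [0,0,0]},
    {"grip": 255,"xyz": [0,0,11],"rotation": [0,0,0]},
    {"grip": 255,"xyz": [0,0,16],"rotation": [0,0,0]},
    {"grip": 255,"xyz": [0,0,20],"rotation": [0,0,0]},
  ],
)

```text
time: 48.88
ee_pos: [0.621, -0.0281, 0.2595]
eef_rot: [0.837, -0.547, -0.0, -0.0]
ft_force: [0.5, -0.4, -4.7]
width: 0.0239
```

```bash
python3 - <<'E'
from cups import *
plan([.6206,-.0300,.246],-66.6)
c=cam('top'); W=cloud(c); Z=W[...,2]; save(c,'t13.png',(290,90,460,250),4)
m=(Z>.105)&(Z<.145)&(np.hypot(W[...,0]-.62,W[...,1]+.03)<.16)
k=W[m]; print(cv2.minEnclosingCircle((k[:,:2]*1000).astype(np.float32)),np.median(k[:,2]),len(k))
E
```

```text
t48.88 at [ 0.621  -0.0281  0.2595] yaw -66.4 tilt 0.0 w 0.0239 F [ 0.5 -0.4 -4.7] j [-0.73  0.43  0.96  1.47 -0.35  1.43 -0.92]
d [ 1.5  1.1 13.5] rot [0.  0.  0.2] len 14
((627.282958984375, 2.204216957092285), 115.31941986083984) 0.1390987677794817 1506
```

View pics/t13.png

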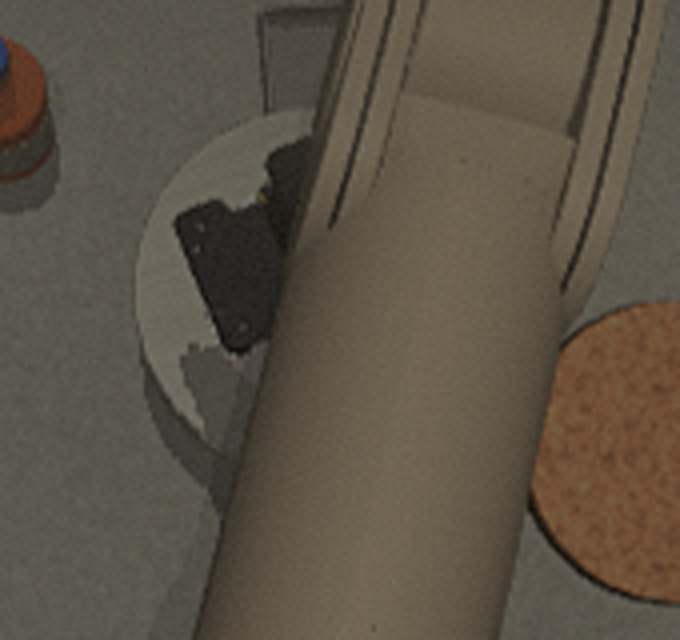

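```bash
python3 - <<'E'
from cups import *
from scipy.optimize import least_squares
for n in ('side','top','wrist'):
    c=cam(n); W=cloud(c); Z=W[...,2]
    m=(Z>.123)&(Z<.143)&(np.hypot(W[...,0]-.62,W[...,1]+.03)<.14)
    k=W[m]
    if len(k)<200: print(n,len(k)); continue
    h=cv2.convexHull((k[:,:2]*1000).astype(np.float32))[:,0]
    A=np.c_[k[:,:2],np.ones(len(k))]; pl=np.linalg.lstsq(A,k[:,2],rcond=None)[0]
    f=least_squares(lambda q:np.hypot(*(h-q).T)-120,[620,-30],loss='soft_l1',f_scale=1.5)
    print(n,len(k),f.x.round(1),np.round(f.fun,1)[:],'plane',pl.round(4))
E
```

```text
side 6511 [620.1 -28.6] [ 0.1 -0.3 -0.7 -0.3 -0.4 -2.3 -1.8 -1.8 -0.   1.2 -0.5 -0.8 -0.8 -0.9
 -0.6 -0.7 -0.7 -0.5 -0.6 -0.5 -1.3 -1.2 -1.  -0.6  0.3 -0.5  0.1  0.3
 -0.1  0.1  0.4  0.3 -0.5 -0.3  0.1 -0.1 -0.2 -0.7 -0.2 -0.5 -0.4 -0.8
 -0.7 -0.6 -0.6 -0.6 -0.9 -1.2 -1.2 -0.1] plane [0.0251 0.0333 0.121 ]
top 1469 [620.1 -29. ] [ -3.1  -1.7  -1.4   0.3   0.4   0.5  -0.6  -0.7  -0.1   0.6   0.2  -0.1
   0.2   0.4   0.2   0.9   0.5   0.3   0.3   0.2   0.2   0.3  -0.1  -0.1
   0.3  -0.2  -0.7  -0.1  -0.2  -0.6  -0.7  -8.5 -66.1  -5.9] plane [0.0199 0.019  0.1254]
wrist 43239 [620.7 -28.7] [ -0.   -0.2   0.4   0.1  -0.2   0.   -0.3  -0.4  -0.4  -0.3   0.    0.1
  -0.1  -0.2  -0.2  -0.3  -0.5  -0.5  -0.2  -0.2  -0.3  -0.4  -0.   -0.4
  -0.5  -0.6  -0.7  -0.2  -1.   -0.6  -1.2  -1.2  -1.   -0.8  -1.2  -1.2
 -36.4 -35.2 -34.6  -1.1  -0.8  -0.6  -0.9  -1.   -0.8  -0.7  -0.9  -0.9
  -0.3  -0.6  -0.6  -0.2  -0.7  -0.2  -0.1  -0.1  -0.2  -0.2   0.1  -0.2
   0.1] plane [0.0163 0.0255 0.1272]
```

Request:
apply_moves(
  increments=[
    {"grip": 255,"xyz": [0.6,0.2,2],"rotation": [0,0,0]},
    {"grip": 255,"xyz": [1.2,0.4,6],"rotation": [0,0,0]},
    {"grip": 255,"xyz": [1.2,0.4,10],"rotation": [0,0,0]},
    {"grip": 255,"xyz": [1.2,0.4,14],"rotation": [0,0,0]},
    {"grip": 255,"xyz": [1.2,0.4,17],"rotation": [0,0,0]},
  ],
)

```text
time: 49.7
ee_pos: [0.6212, -0.0293, 0.2426]
eef_rot: [0.837, -0.547, -0.0, -0.0]
ft_force: [0.6, -0.3, -4.8]
width: 0.0238
```

Request:
apply_moves(
  increments=[
    {"grip": 255,"xyz": [0,0,2],"rotation": [0,0,0]},
    {"grip": 255,"xyz": [0,0,4],"rotation": [0,0,0]},
    {"grip": 255,"xyz": [0,0,6],"rotation": [0,0,0]},
    {"grip": 255,"xyz": [0,0,8],"rotation": [0,0,0]},
    {"grip": 255,"xyz": [0,0,9.5],"rotation": [0,0,0]},
  ],
)

```text
time: 50.32
ee_pos: [0.6211, -0.0293, 0.233]
eef_rot: [0.837, -0.547, -0.0, -0.0]
ft_force: [0.2, -0.5, -5.1]
width: 0.0237
```

```bash
python3 - <<'E'
from cups import *
plan([.6208,-.0293,.230],-66.6)
E
```

```text
t50.33 at [ 0.6211 -0.0293  0.233 ] yaw -66.4 tilt 0.0 w 0.0237 F [ 0.2 -0.5 -5.1] j [-0.72  0.44  0.95  1.51 -0.36  1.38 -0.91]
d [-0.1  0.3  3. ] rot [0.  0.  0.2] len 3
```

Request:
apply_moves(
  increments=[
    {"grip": 255,"xyz": [0,0,1.2],"rotation": [0,0,0]},
    {"grip": 255,"xyz": [0,0,2.4],"rotation": [0,0,0]},
    {"grip": 255,"xyz": [0,0,3.4],"rotation": [0,0,0]},
    {"grip": 255,"xyz": [0,0,4.4],"rotation": [0,0,0]},
    {"grip": 255,"xyz": [0,0,5.6],"rotation": [0,0,0]},
  ],
)

```text
time: 50.95
ee_pos: [0.6214, -0.0294, 0.2278]
eef_rot: [0.837, -0.547, 0.0, -0.0]
ft_force: [-0.4, -0.7, -1.5]
width: 0.0237
```

```bash
python3 - <<'E'
from cups import *
plan([.6208,-.0293,.205],-66.6)
c=cam('wrist'); save(c,'w14.png')
for n in ('wrist','side'):
    c=cam(n);W=cloud(c); Z=W[...,2]
    m=(Z>.085)&(Z<.125)&(np.hypot(W[...,0]-.62,W[...,1]+.03)>.07)&(np.hypot(W[...,0]-.62,W[...,1]+.03)<.114)
    k=W[m];A=np.c_[k[:,:2]-[.62,-.03],np.ones(len(k))]; print(np.linalg.lstsq(A,k[:,2],rcond=None)[0].round(4),len(k))
E
```

```text
t50.95 at [ 0.6214 -0.0294  0.2278] yaw -66.4 tilt 0.0 w 0.0237 F [-0.4 -0.7 -1.5] j [-0.72  0.45  0.94  1.51 -0.37  1.37 -0.91]
d [-0.3  0.5 22.8] rot [-0.   0.   0.2] len 23
[-0.0019 -0.0007  0.1049] 26933
[0.0007 0.0064 0.1046] 3566
```

View pics/w14.png

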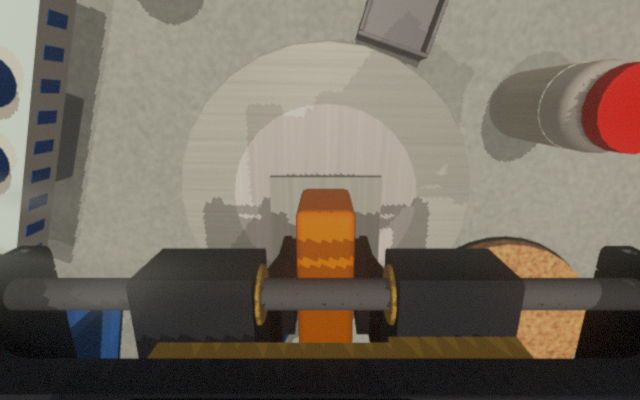

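The lid is seated: flange top 0.1049 m (0.105 expected), flat to 0.1°. The force is back to the lifter's weight alone. Unhooking.

Request:
apply_moves(
  increments=[
    {"grip": 255,"xyz": [0,0.5,5],"rotation": [0,0,0]},
    {"grip": 255,"xyz": [0,0.5,11],"rotation": [0,0,0]},
    {"grip": 255,"xyz": [0,0.5,17],"rotation": [0,0,0]},
    {"grip": 255,"xyz": [0,0.5,21],"rotation": [0,0,0]},
    {"grip": 255,"xyz": [0,0.5,22.5],"rotation": [0,0,0]},
  ],
)

```text
time: 51.72
ee_pos: [0.6208, -0.0295, 0.2048]
eef_rot: [0.837, -0.547, -0.0, -0.0]
ft_force: [0.1, 0.4, -2.5]
width: 0.0232
```

Request:
apply_moves(
  increments=[
    {"grip": 255,"xyz": [0,8,0],"rotation": [0,0,0]},
    {"grip": 255,"xyz": [0,22,0],"rotation": [0,0,0]},
    {"grip": 255,"xyz": [0,40,0],"rotation": [0,0,0]},
    {"grip": 255,"xyz": [0,58,0],"rotation": [0,0,0]},
    {"grip": 255,"xyz": [0,66,0],"rotation": [0,0,0]},
  ],
)

```text
time: 52.35
ee_pos: [0.5591, -0.0568, 0.2051]
eef_rot: [0.837, -0.548, -0.0, -0.001]
ft_force: [0.4, 1.3, -1.7]
width: 0.0239
```

Request:
apply_moves(
  increments=[
    {"grip": 255,"xyz": [0,0,-15],"rotation": [0,0,0]},
    {"grip": 255,"xyz": [0,0,-40],"rotation": [0,0,0]},
    {"grip": 255,"xyz": [0,0,-65],"rotation": [0,0,0]},
    {"grip": 255,"xyz": [0,0,-75],"rotation": [0,0,0]},
  ],
)

```text
time: 52.85
ee_pos: [0.56, -0.0569, 0.2822]
eef_rot: [0.837, -0.548, 0.001, -0.001]
ft_force: [-0.1, 0.0, -1.5]
width: 0.0238
```

```bash
python3 - <<'E'
from cups import *
plan([.4274,-.0245,.26],-93.1)
E
```

```text
t52.85 at [ 0.56   -0.0569  0.2822] yaw -66.4 tilt 0.2 w 0.0238 F [-0.1  0.  -1.5] j [-0.84  0.25  1.03  1.59 -0.21  1.42 -0.95]
d [-82.8 108.6  21.9] rot [-0.2  0.1 26.7] len 138
```

Request:
apply_moves(
  increments=[
    {"grip": 255,"xyz": [-20,28,0],"rotation": [-0.2,0.1,7]},
    {"grip": 255,"xyz": [-45,60,5],"rotation": [-0.2,0.1,14]},
    {"grip": 255,"xyz": [-68,90,12],"rotation": [-0.2,0.1,21]},
    {"grip": 255,"xyz": [-80,105,20],"rotation": [-0.2,0.1,26.7]},
    {"grip": 255,"xyz": [-82.8,108.6,22],"rotation": [-0.2,0.1,26.7]},
  ],
)

```text
time: 53.48
ee_pos: [0.4266, -0.0241, 0.2597]
eef_rot: [-0.688, 0.726, 0.001, 0.0]
ft_force: [0.2, -0.3, -1.8]
width: 0.0237
```

```bash
python3 - <<'E'
from cups import *
plan([.4274,-.0245,.129],-93.1)
c=cam('side'); save(c,'s15.png',(230,130,430,300),3.5)
c=cam('top'); save(c,'t15.png',(310,110,470,270),4)
W=cloud(c); Z=W[...,2]; hsv=cv2.cvtColor(c['img'],cv2.COLOR_BGR2HSV)
m=(Z<.02)&(Z>.002)&(hsv[...,0]>100)&(hsv[...,0]<130)&(hsv[...,1]>100)&(np.hypot(W[...,0]-.425,W[...,1]+.022)<.09)
print(cv2.minAreaRect((W[m][:,:2]*1000).astype(np.float32)))
E
```

```text
t53.48 at [ 0.4266 -0.0241  0.2597] yaw -93.0 tilt 0.1 w 0.0237 F [ 0.2 -0.3 -1.8] j [-1.07 -0.3   0.86  1.93  0.23  1.41 -1.89]
d [  0.5  -0.9 130.7] rot [0.  0.1 0.1] len 131
((473.828857421875, 6.911149978637695), (29.0125789642334, 4.15150785446167), 86.03736114501953)
```

View pics/s15.png

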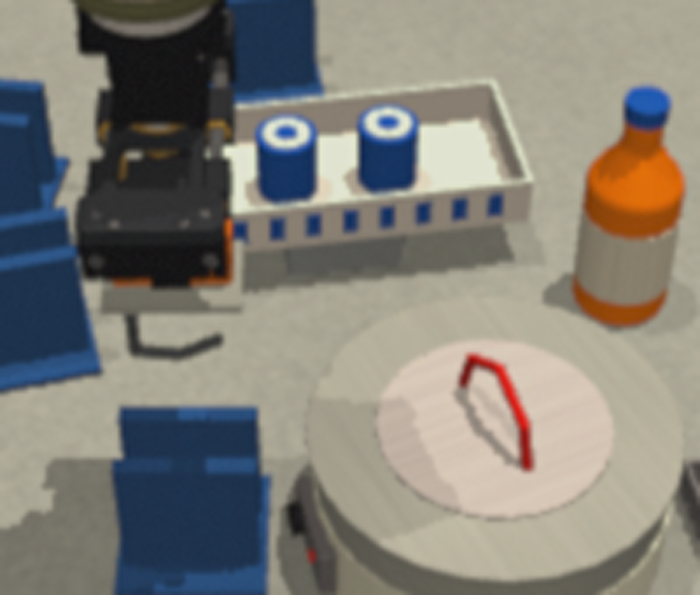

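Request:
apply_moves(
  increments=[
    {"grip": 255,"xyz": [0,-0.9,25],"rotation": [0,0,0]},
    {"grip": 255,"xyz": [0,-0.9,55],"rotation": [0,0,0]},
    {"grip": 255,"xyz": [0,-0.9,85],"rotation": [0,0,0]},
    {"grip": 255,"xyz": [-1,-0.9,115],"rotation": [0,0,0]},
    {"grip": 255,"xyz": [-1.5,-0.9,130],"rotation": [0,0,0]},
  ],
)

```text
time: 54.2
ee_pos: [0.429, -0.0243, 0.1291]
eef_rot: [-0.689, 0.725, -0.001, -0.001]
ft_force: [-0.3, 0.1, -1.9]
width: 0.0237
```

```bash
python3 - <<'E'
from cups import *
plan([.4274,-.0235,.119],-93.1)
E
```

```text
t54.20 at [ 0.429  -0.0243  0.1291] yaw -92.9 tilt 0.2 w 0.0237 F [-0.3  0.1 -1.9] j [-1.13 -0.12  1.06  2.12  0.12  1.09 -1.75]
d [-0.7  1.7 10.1] rot [ 0.  -0.2  0.2] len 10
```

Request:
apply_moves(
  increments=[
    {"grip": 255,"xyz": [-0.7,1.5,4],"rotation": [0,-0.2,0.2]},
    {"grip": 255,"xyz": [-0.7,1.5,7],"rotation": [0,-0.2,0.2]},
    {"grip": 255,"xyz": [-0.7,1.5,8.5],"rotation": [0,-0.2,0.2]},
    {"grip": 255,"xyz": [-0.7,1.5,9.6],"rotation": [0,-0.2,0.2]},
  ],
)

```text
time: 54.7
ee_pos: [0.4279, -0.0235, 0.1198]
eef_rot: [-0.687, 0.726, 0.0, 0.0]
ft_force: [-0.9, -0.5, -2.2]
width: 0.0234
```

Request:
apply_moves(
  increments=[
    {"grip": 255,"xyz": [0,0,0.4],"rotation": [0,0,0]},
    {"grip": 255,"xyz": [0,0,0.8],"rotation": [0,0,0]},
    {"grip": 255,"xyz": [0,0,1.0],"rotation": [0,0,0]},
  ],
)

```text
time: 55.08
ee_pos: [0.428, -0.0235, 0.1191]
eef_rot: [-0.687, 0.726, 0.0, 0.0]
ft_force: [-4.3, -0.8, 6.9]
width: 0.0235
```

Seated. Releasing and retreating up.

Request:
apply_moves(
  increments=[
    {"grip": 255,"xyz": [0,0,-0.3],"rotation": [0,0,0]},
    {"grip": 0,"xyz": [0,0,-0.3],"rotation": [0,0,0]},
    {"grip": 0,"xyz": [0,0,-0.3],"rotation": [0,0,0]},
    {"grip": 0,"xyz": [0,0,-0.3],"rotation": [0,0,0]},
    {"grip": 0,"xyz": [0,0,-0.3],"rotation": [0,0,0]},
  ],
)

```text
time: 55.7
ee_pos: [0.4281, -0.0235, 0.1194]
eef_rot: [-0.687, 0.726, 0.0, 0.0]
ft_force: [0.5, -0.1, -0.8]
width: 0.0562
```

Request:
apply_moves(
  increments=[
    {"grip": 0,"xyz": [0,0,-0.3],"rotation": [0,0,0]},
    {"grip": 0,"xyz": [0,0,-0.3],"rotation": [0,0,0]},
    {"grip": 0,"xyz": [0,0,-30],"rotation": [0,0,0]},
    {"grip": 0,"xyz": [0,0,-80],"rotation": [0,0,0]},
    {"grip": 0,"xyz": [0,0,-130],"rotation": [0,0,0]},
  ],
)

```text
time: 56.32
ee_pos: [0.4277, -0.0239, 0.251]
eef_rot: [-0.687, 0.726, 0.0, 0.001]
ft_force: [1.0, 0.6, -0.7]
width: 0.0866
```

Request:
apply_moves(
  increments=[
    {"grip": 0,"xyz": [0,0,-20],"rotation": [0,0,0]},
    {"grip": 0,"xyz": [-20,0,-40],"rotation": [0,0,0]},
    {"grip": 0,"xyz": [-55,0,-40],"rotation": [0,0,0]},
    {"grip": 0,"xyz": [-85,0,-40],"rotation": [0,0,0]},
    {"grip": 0,"xyz": [-95,0,-40],"rotation": [0,0,0]},
  ],
)

```text
time: 56.95
ee_pos: [0.4328, 0.0723, 0.291]
eef_rot: [-0.688, 0.726, 0.0, 0.0]
ft_force: [0.4, 0.0, 0.3]
width: 0.0874
```

```bash
python3 - <<'E'
from cups import *
plan([.4274,-.0235,.119],-93.1)
for n in ('top','side'):
    c=cam(n); save(c,n+'20.png'); W=cloud(c);Z=W[...,2]
    m=(Z>.135)&(Z<.155)&(abs(W[...,0]-.426)<.06)&(abs(W[...,1]+.022)<.04)
    if m.sum()>10: print(n,'lifter',cv2.minAreaRect((W[m][:,:2]*1000).astype(np.float32)),np.median(Z[m]))
    m=(Z>.072)&(Z<.086)&(abs(W[...,0]-.545)<.17)&(abs(W[...,1]-.287)<.09)
    p=(W[m][:,:2]*1000).astype(np.float32); print('basket',cv2.minAreaRect(p))
    m=(Z>.092)&(Z<.106)&(abs(W[...,0]-.545)<.17)&(abs(W[...,1]-.287)<.09)
    k,l,st,ct=cv2.connectedComponentsWithStats(m.astype(np.uint8))
    for i in range(1,k):
        if st[i,4]>60: print('cup',cv2.minEnclosingCircle((W[l==i][:,:2]*1000).astype(np.float32)),np.median(Z[l==i]))
    m=(Z>.095)&(Z<.115)&(np.hypot(W[...,0]-.62,W[...,1]+.03)<.14)&(W[...,0]>.49)
    k=W[m]; A=np.c_[k[:,:2]-[.62,-.03],np.ones(len(k))]; print('lid',cv2.minEnclosingCircle((k[:,:2]*1000).astype(np.float32)),np.linalg.lstsq(A,k[:,2],rcond=None)[0].round(4))
E
```

```text
t56.95 at [0.4328 0.0723 0.291 ] yaw -93.0 tilt 0.0 w 0.0874 F [0.4 0.  0.3] j [-1.16 -0.23  0.77  1.85  0.16  1.46 -2.04]
d [ 96.    0.3 171.9] rot [-0.   0.   0.1] len 197
basket ((542.9136962890625, 287.71343994140625), (281.4017028808594, 131.4733428955078), 4.948607444763184)
cup ((581.6013793945312, 289.91290283203125), 24.35541534423828) 0.09990284171410735
cup ((503.081787109375, 283.0192565917969), 23.677650451660156) 0.1001065861364641
lid ((619.9630126953125, -30.882301330566406), 119.90399932861328) [-0.0005  0.0009  0.1065]
side lifter ((427.2342834472656, -25.540424346923828), (69.4817123413086, 30.342679977416992), 0.14763428270816803) 0.14391763733720933
basket ((541.6936645507812, 287.9430847167969), (280.49835205078125, 140.7810821533203), 5.121459007263184)
cup ((580.5286865234375, 288.3185729980469), 27.580583572387695) 0.09859365818472855
cup ((501.37078857421875, 282.6082763671875), 25.905715942382812) 0.09843146210918022
lid ((618.769775390625, -30.729904174804688), 121.5687484741211) [-0.0007  0.0022  0.1052]
```

View pics/side20.png

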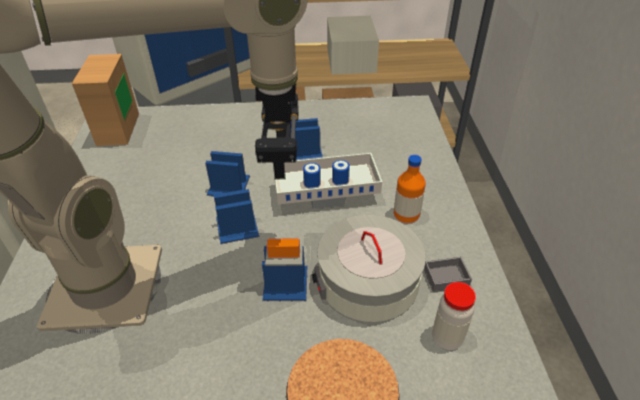

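View pics/top20.png

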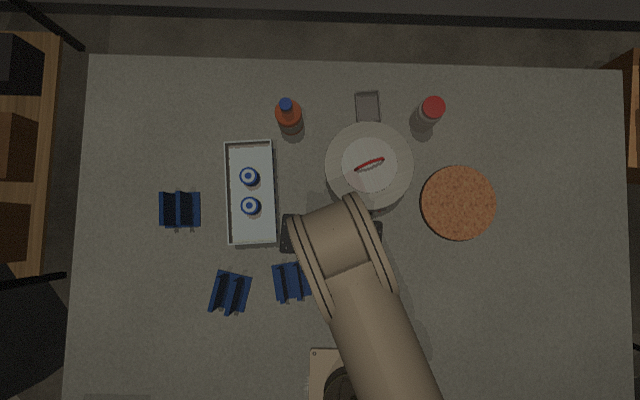

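The side view shows the lid seated on the tub at (372,262), the lifter in its cradle at (284,265) and both cups upright in the basket at (312,176) and (341,172). The gripper is clear of everything, so I'm handing in.

```bash
python3 - <<'E'
from bench import r
print(r.close_job(), r.read_state()['time'])
E
```

```text
the job is handed in; nothing more can be done
the job is handed in; nothing more can be done
```

The job is done and was handed in at about 57 s. I hooked the lid with the lifter, carried it level to the cork rest and set it down, then hung the lifter back. Only two cups were in the tub, and both went into the basket. Finally I put the lid back on the tub with the lifter and hung the lifter up again.

Last checks:
- **Lid:** it is seated, with the flange top at about 105–106 mm (105 expected), flat to about 0.1° and centred within about 2 mm.
- **Cups:** both stand upright, about 39 mm either side of the basket's middle.
- **Basket:** it moved less than 1 mm and lies level.
- **Lifter:** it hangs in the rightmost cradle at its starting height, about 2 mm to one side of where it began.
- **Bystanders:** the bottle, jar and coin tray look unmoved in the pictures; I did not re-measure them.

Two readings stood out. The first time I hung the lifter up, the wrist force briefly reached about 26 N as it touched down. While the lid hung from the hook, the cameras gave a tilt of about 1–2°. I took that as partly measurement error because the pictures showed it level.

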